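# Set the vaporiser dial to 5 under its guard

## Robot

A 6-joint arm with a two-finger parallel gripper is mounted at the origin on the work surface. World frame = base frame: x ahead of the robot, y to its left, z up, the work surface at z = 0. Lengths are in m, angles in rad, forces in N, time in s.
With the tool pointing down it reaches from about 0.35 to 0.85 m from the base axis. Payload 8.1 kg.
Tool frame: the origin (TCP) lies on the centre line of the jaws, within the pads' length; the fingertips stand 19 mm ahead of it and the grasp point (between the pads) is the TCP (robot.tips_ahead is the distance from the TCP to the fingertips, in m); y points along the fingers, z is the direction in which the jaws open and shut, and the axes are right-handed (so a half turn about y gives the same grasp; the last joint's range is limited). The gripper opens to 93 mm and grips with 3 to 60 N. Pads are 15 mm wide; open, the fingers measure 128 mm over their backs; the gripper's body (75 mm by 188 mm) begins 65 mm behind the grasp point.
Start: joints at [-1.38, 0.13, 1.488, -0, 1.523, -0.085], TCP at [0.163, -0.577, 0.238] pointing down, gripper open.
Joint ranges: [-2.96, 2.96], [-0.89, 2.26], [0.02, 2.5], [-1.34, 4.48], [0, 2.73], [-2.66, 2.66]. Speed limits (rad/s): [2.39, 2.39, 2.79, 3.14, 3.14, 3.14].

## Interface

Orientations are given as a rotation vector (axis times angle).
In Python, from plant import robot, imaging, models gives the robot as it stands.
- The arm moves only by the tool carry_out, never from a script. Its argument "motion" is one flat list of numbers, 7 for each row, row after row: the shift along the tool's x, y, z in m, then the turn, a rotation vector about the tool's x, y, z in degrees, then the opening, from -1 (shut) to 1 (fully open). A call has exactly 5 rows; each row shifts and turns the pose as measured when the row begins, along the tool's axes as they then stand; what a row does not reach is not made up. A row lasts 1/10 s, in which the tool goes at most 50 mm and 8.59 degrees, less where a joint would pass 70% of its speed; a pose out of reach is approached as far as the arm can. A call is refused whole if a number of a shift passes 0.05 or a number of a turn 8.59, either way. A call with a gripper value outside its range is refused whole. The fingers move at their own pace and stop on an object; "squeeze" is the grip in N (left out, the last holds). Time passes only in rows, so rows that do not move let the fingers close, or fill a call up. It gives the time, the measured TCP pose, the force and the opening at its end, in the units of the state.
- robot.read_state(): the state, without advancing time (a new reading comes with each control period).
- imaging.read_camera(name): name is "side" or "top" or "wrist"; returns the picture (480x640x3 uint8, blue, green, red); there is no depth.
- imaging.camera_model(name): a dict with "K" (3x3 intrinsics, pixels), "position" and "orientation" of the camera in the world. Camera axes: x right, y down, z forward; pixel columns grow to the right and rows downward; lengths in m; the calibration is good to about 2 mm. The wrist camera is an equidistant fisheye: a pixel r from the principal point sees the ray r / f radians off the axis. A picture is of the moment at which its call begins: read the wrist's pose just before it. camera_model takes no time and is no camera call; for the wrist camera it gives the pose at the moment of the call.
- robot.close_job(): hands the job in, once; it reports no verdict.
Trained networks look in the newest picture that a camera, given by its name, has taken for a name from the list of things; names that differ only in an ending like _2 or _b are one class to them, and where a whole thing is asked for, a point or a joint stands for the part that bears it (a point fixed in the world has none). Each returns a list of dicts, best first, with "confidence" (0 to 1); they miss things now and then, are a little off and sometimes report something else, mostly with a low value. They report only what shows in the picture. A call takes as long as a camera call. They do not tell look-alikes from the thing itself.
- models.outline_of(camera, thing): "pixels" (480x640 bool, what is visible of it) and "pixel" ([column, row] in pixels, amid what is visible of it).
The state is a dict: "t": time; "q": joint angles; "dq": joint speeds; "joint_torque": joint torques, N m; "tool_pos": TCP position; "orientation": TCP orientation; "force": force on the tool from outside, world axes, zero at the start; "wrist_torque": the same for the moment, N m; "opening": finger opening in m.
Only numpy, scipy, OpenCV 4.12 (cv2) and the standard library are available. Lean on these libraries where they do the work, as an engineer would, in place of code of your own. Each camera call takes 0.05 s, during which the arm holds its last target.

## Task

On the round vaporiser, swing the clear guard aside, turn the clicking dial up to 5 without going past it, and swing the guard back centrally over the dial. Leave the square vaporiser's dial and guard alone, and do not push or knock over the tall bottle, the jar or the breathing mask standing around.

Things in the scene. Friction and masses are not known exactly. Their poses are not given: they have to be found in the camera images.
- vap: The vaporiser to set: ROUND steel canister with ROUND white face panel (150 mm dia). Fixed. Origin under its centre on the bench, z up, front = its -x. The face slopes 30 deg to the front: normal (-sin30,0,cos30), up-slope (cos30,0,sin30) in its frame; face centre, on the dial axis, 160 mm straight above the origin. 'Above the face' below means along the normal.
- vap_dial (a joint): Its dial, rad, grows counter-clockwise looking onto the face. Setting = the white number (0 to 7, on the turning skirt) at the short black mark on the panel's low front edge = value/0.6: 0 at 0, 5 at 3.0, 7 at 4.2 rad. Clicks at every number (about 0.15 N m to pass); let go between numbers it snaps to the nearest. End stops -0.1 and 4.3.
- vap_dial_grip (a point): On the dial axis 34 mm above the face: the height to grip the dial's grey ribbed round drum (52 mm dia, 10 to 50 mm above the face). Below the drum lies the black numbered skirt (92 mm dia, 2 to 10 mm above the face). Its z is the face normal; x and y turn with the dial.
- vap_cover (a joint): Its clear guard disc (100 mm dia, 57 to 61 mm above the face, on a steel arm), rad. 0 = centred over the dial, keeping grippers off. Turns parallel to the face about a pin 100 mm up-slope of the dial axis; positive swings it to the unit's -y (right seen from the robot), negative to +y; stops at 1.75 either way. Stiff (0.16 N m), stays where left. Clear of a gripper at the dial beyond about 1.3.
- vap_cover_handle (a point): Middle of the guard's handle: a round black post, 16 mm dia, standing along the face normal on the guard's centre. The free post runs from 26 mm below to 25 mm above this point along the normal. It is 91 mm above the face plane and 100 mm from the hinge axis.
- vap_cover_hinge (a point): Point on the guard's hinge axis (along the face normal), level with the handle's middle, 100 mm up-slope of the dial axis. The hinge pin's top is 24 mm below it.
- spare: The other vaporiser, to be left alone: SQUARE steel body with SQUARE white face panel (150 mm), otherwise the same build and size, with the same dial, guard and 30 deg slope. Fixed. Origin under its centre on the bench, front = its -x.
- spare_dial_rim (a point): Point on the rim of the square vaporiser's dial (moves if that dial is turned).
- spare_cover_handle (a point): Middle of the handle post on the square vaporiser's guard.
- tallbottle_mid (a point): Tall white plastic bottle, 68 mm dia, 300 mm tall (full width to 245 mm), loose, stands upright close to the left or right of the round vaporiser. Point at its centre, half-way up.
- jar_mid (a point): Low glass jar with steel lid, 76 mm dia, 85 mm tall, loose, stands on the other side of the round vaporiser. Point at its centre.
- mask_mid (a point): Grey cone-shaped breathing mask, 90 mm dia at the foot, 80 mm tall, loose, stands on the bench in front of the round vaporiser. Point at its centre.
Things that resemble listed ones, but are neither listed nor needed, are in the scene too. Leave any green look-alike of the part that bears jar_mid alone.

How it is judged:
By the outcome, as a careful person would: the job done as asked, in the order asked, and still so for the second after the job is handed in, with the robot touching nothing.
It also fails if it takes over 72 s, if anything falls off the work surface, if the arm or the gripper's body presses on something with over 40 N, if the wrist force passes 120 N, or if a joint passes its speed limit or range.

## Working session

There is one attempt and no reset: what is moved stays moved. The work goes in short steps, Python scripts to look and compute and a tool call to move; the robot and the scene stay as the last step left them, time stands still between calls to the robot, and variables do not carry over. Pictures are saved under pics/ and viewed, and the job is handed in when it is done.

Besides the shell and the picture viewer there is one more tool, called after ">>>" as name(argument=value, ...), one argument or row to a line, values as JSON. carry_out: Moves the arm, as the interface text tells. Its arguments: {"type":"object","properties":{"motion":{"type":"array","items":{"type":"number"}},"squeeze":{"type":"number"}},"required":["motion"]}

```bash
ls; mkdir -p pics
python3 - <<'E'
from plant import robot, imaging, models
import cv2, numpy as np
for c in ["side","top","wrist"]:
    im=imaging.read_camera(c); cv2.imwrite(f"pics/{c}0.png",im)
    m=imaging.camera_model(c); print(c,m)
print(robot.read_state())
E
```

```text
pics
side {'K': array([[464.69257432,   0.        , 318.99790082],
       [  0.        , 464.69257432, 242.79827839],
       [  0.        ,   0.        ,   1.        ]]), 'position': array([0.17746215, 0.68098174, 0.71601057]), 'orientation': array([-0.56846389,  2.50430769, -1.3700651 ])}
top {'K': array([[471.18281542,   0.        , 317.69261944],
       [  0.        , 471.18281542, 232.59995519],
       [  0.        ,   0.        ,   1.        ]]), 'position': array([ 0.44577997, -0.04113885,  1.2693074 ]), 'orientation': array([-2.17942399,  2.1751437 , -0.07893492])}
wrist {'K': array([[371.64829954,   0.        , 320.53491289],
       [  0.        , 371.64829954, 235.74800707],
       [  0.        ,   0.        ,   1.        ]]), 'position': array([ 0.24412378, -0.55476183,  0.38336098]), 'orientation': array([ 2.302033  , -1.74057656, -0.26885322])}
{'t': 0.15, 'q': array([-1.38037820e+00,  1.31017396e-01,  1.48903151e+00, -2.21613831e-05,
        1.52300777e+00, -8.53997719e-02]), 'dq': array([ 1.28998063e-04, -6.70798540e-04, -3.39358617e-03,  4.92156453e-04,
       -9.16570386e-06, -7.46885043e-04]), 'joint_torque': array([ 9.17643993e-04, -5.60475361e+01, -4.92335629e+01,  7.67427497e-02,
        3.04726500e-02, -8.56244492e-05]), 'tool_pos': array([ 0.16333479, -0.57690484,  0.23680935]), 'orientation': array([-0.2879315 ,  2.07535959, -2.07230102]), 'force': array([0.47906696, 0.00356034, 0.07242802]), 'wrist_torque': array([-0.03718723, -0.03568955, -0.00398272]), 'opening': 0.09282959967383095}
```

View pics/side0.png

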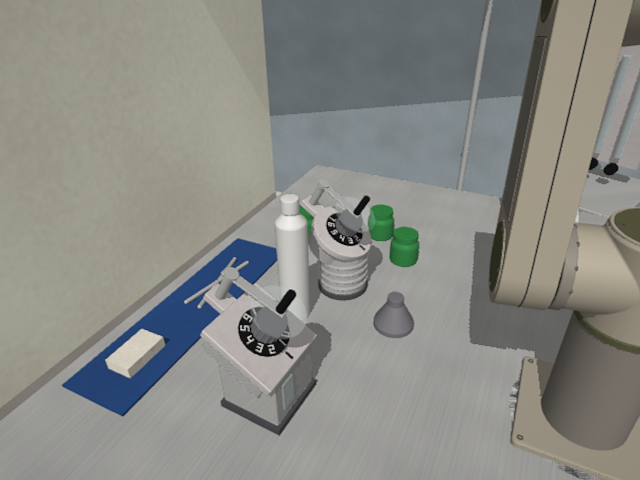

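View pics/top0.png

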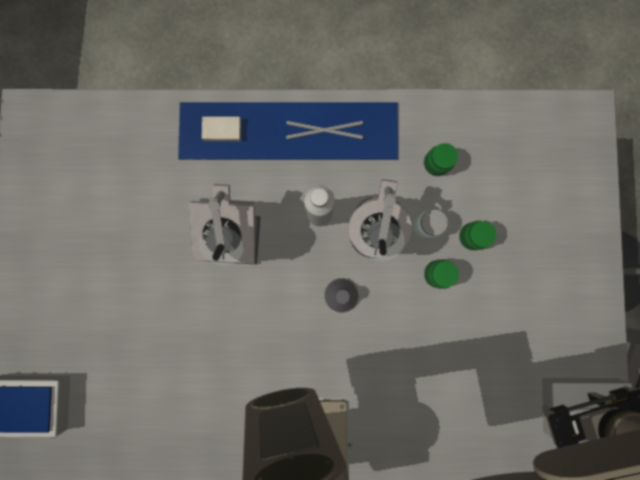

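View pics/wrist0.png

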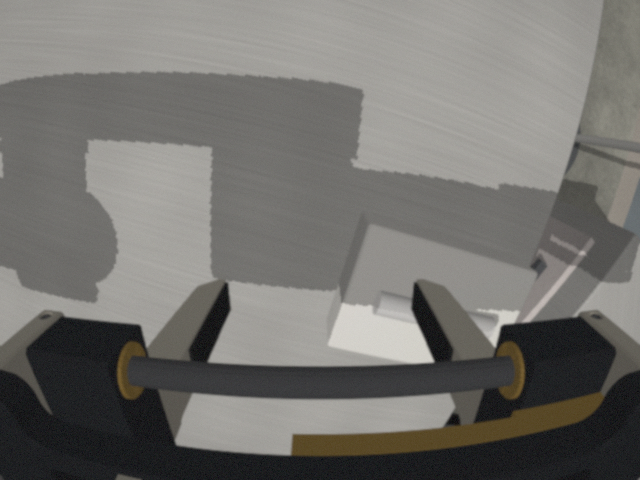

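Run:
```python
from plant import robot, imaging, models
import cv2, numpy as np
a=cv2.imread("pics/side0.png"); b=cv2.imread("pics/top0.png")
c1=cv2.resize(a[170:310,270:430],None,fx=5,fy=5,interpolation=cv2.INTER_CUBIC)[:600,:800]
c2=cv2.resize(b[165:275,295:455],None,fx=5,fy=5,interpolation=cv2.INTER_CUBIC)
cv2.imwrite("pics/c1.png",c1);cv2.imwrite("pics/c2.png",c2)
for cam in ["side","top"]:
  for th in ["vap","vap_dial","vap_cover","vap_cover_handle","vap_cover_hinge","spare","tallbottle_mid","jar_mid","mask_mid"]:
    try:
      for d in models.outline_of(cam,th)[:3]:
        p=d["pixels"]; ys,xs=np.nonzero(p)
        print(cam,th,round(d["confidence"],2),np.round(d["pixel"],1),xs.min(),xs.max(),ys.min(),ys.max(),p.sum())
    except Exception as e: print(cam,th,e)
print(robot.read_state()["t"])
```

```text
side vap 0.97 [338.2 242.6] 300 374 179 300 5925
side vap_dial 0.96 [341.7 232.8] 326 361 213 245 622
side vap_cover 0.61 [349.9 208. ] 318 373 180 230 1166
side vap_cover 0.17 [252.6 337.5] 238 287 311 355 1135
side vap_cover_handle 0.73 [351.8 210.3] 317 374 179 231 1212
side vap_cover_hinge 0.68 [338.6 241.5] 300 374 179 299 5887
side spare 0.74 [261.1 348. ] 200 315 267 434 12828
side tallbottle_mid 0.57 [290.7 245.3] 273 310 194 313 2983
side jar_mid 0.95 [382.4 223. ] 370 392 204 241 736
side jar_mid 0.65 [307.5 215.7] 299 312 206 229 140
side jar_mid 0.62 [405.8 246.5] 389 418 228 266 978
side mask_mid 0.86 [395.1 317.1] 372 414 291 337 1373
top vap 0.68 [380.9 224.1] 348 411 179 260 3591
top vap 0.25 [340.4 296. ] 324 357 278 311 928
top vap_cover 0.77 [385.8 234.9] 360 403 194 260 1700
top vap_cover_handle 0.98 [383.4 236.4] 360 403 194 260 1683
top vap_cover_hinge 0.96 [381.9 228. ] 347 412 179 261 3636
top vap_cover_hinge 0.43 [429.1 221.9] 414 446 209 237 772
top spare 0.95 [221.3 228. ] 188 260 183 265 4563
top tallbottle_mid 0.64 [320.1 206.5] 304 334 186 226 998
top jar_mid 0.92 [441.6 158.4] 423 457 143 174 836
top jar_mid 0.91 [441.2 272.5] 424 457 259 288 795
top jar_mid 0.83 [473.7 237.8] 459 495 220 249 882
top mask_mid 0.9 [343.  292.5] 325 356 278 311 868
1.05
```

View pics/c1.png

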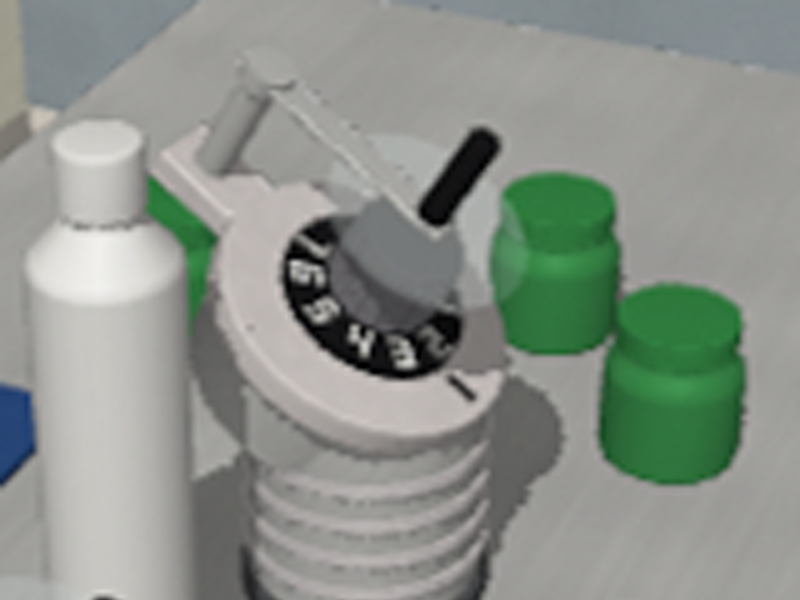

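View pics/c2.png

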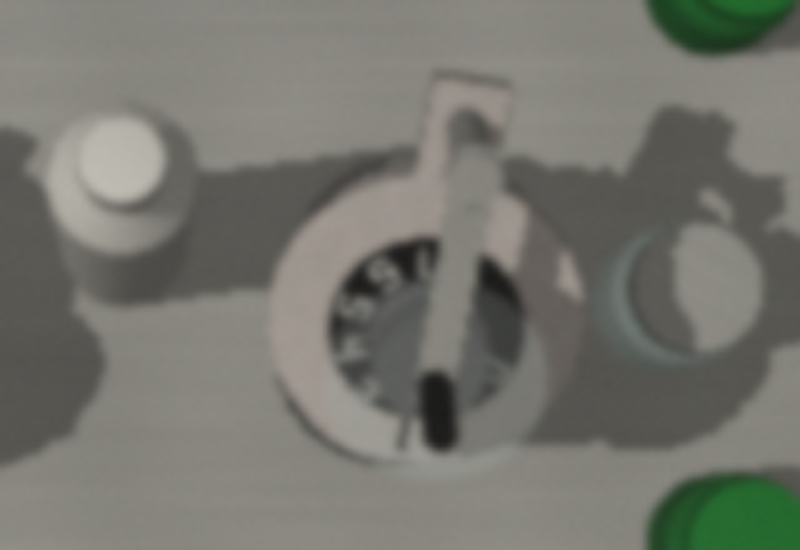

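```bash
cat > h.py <<'E'
from plant import robot, imaging, models
import cv2, numpy as np
from scipy.spatial.transform import Rotation as R
from scipy.optimize import least_squares
def proj(m,P):
    P=np.atleast_2d(P); C=(P-m["position"])@R.from_rotvec(m["orientation"]).as_matrix()
    u=C@m["K"].T; return u[:,:2]/u[:,2:]
n=np.array([-.5,0,np.sqrt(.75)]);up=np.array([np.sqrt(.75),0,.5]);yy=np.array([0,1.,0])
def face(p,a,b,h): # up-slope a, y b, normal h in world
    L=np.array([0,0,.16])+np.multiply.outer(a,up)+np.multiply.outer(b,yy)+np.multiply.outer(h,n)
    Rz=R.from_euler('z',p[2]).as_matrix()
    return L@Rz.T+np.array([p[0],p[1],0])
def cov(p,c,h,r=.1): # cover pos at angle c: positive -> -y
    return face(p,.1-r*np.cos(c),-r*np.sin(c),h)
E
cat > fit.py <<'E'
from h import *
ms,mt=imaging.camera_model("side"),imaging.camera_model("top")
c1=lambda u,v:np.array([270+u/5-.4,170+v/5-.4]);c2=lambda u,v:np.array([295+u/5-.4,165+v/5-.4])
obs=[(ms,lambda p:cov(p,p[3],.116),c1(485,138)),(ms,lambda p:cov(p,p[3],.065),c1(435,215)),
(mt,lambda p:cov(p,p[3],.116),c2(442,440)),(mt,lambda p:cov(p,p[3],.065),c2(435,382)),
(ms,lambda p:face(p,.1,0,.067),c1(268,65)),(mt,lambda p:face(p,.1,0,.067),c2(470,130)),
(ms,lambda p:face(p,-p[4],0,0),c1(462,388)),(mt,lambda p:face(p,-p[4],0,0),c2(405,432)),
(mt,lambda p:face(p,0,0,.01),c2(426,327)),(ms,lambda p:face(p,0,0,.01),c1(375,298))]
f=lambda p:np.concatenate([(proj(m,g(p))[0]-o) for m,g,o in obs])
r=least_squares(f,[.45,-.15,0,0,.06],loss='soft_l1')
print(r.x.round(4)); print(f(r.x).reshape(-1,2).round(1))
p=r.x; np.save("p.npy",p)
# overlays + unwarp
for cam,m,nm in (("side",ms,"pics/side0.png"),("top",mt,"pics/top0.png")):
    im=cv2.imread(nm); 
    g=np.linspace(-.09,.09,400); A,B=np.meshgrid(g[::-1],g[::-1],indexing='ij') # rows: up-slope at top; cols: +y left
    uv=proj(m,face(p,A.ravel(),B.ravel(),np.full(A.size,.01))).reshape(400,400,2).astype(np.float32)
    cv2.imwrite(f"pics/un_{cam}.png",cv2.remap(im,uv[...,0],uv[...,1],cv2.INTER_CUBIC))
a=cv2.imread("pics/un_side.png");b=cv2.imread("pics/un_top.png");cv2.imwrite("pics/un.png",np.hstack([a,b]))
E
python3 fit.py
```

```text
[ 0.5448 -0.178  -0.1241  0.0201  0.0608]
[[ 0.5 -1.1]
 [-0.3 -1.5]
 [-0.4 -1.6]
 [-0.2 -0.5]
 [ 0.2 -0.7]
 [-0.5  8.7]
 [ 0.4 -0.6]
 [-0.6 -0. ]
 [-0.5  0.1]
 [ 0.3 -2.6]]
```

View pics/un.png

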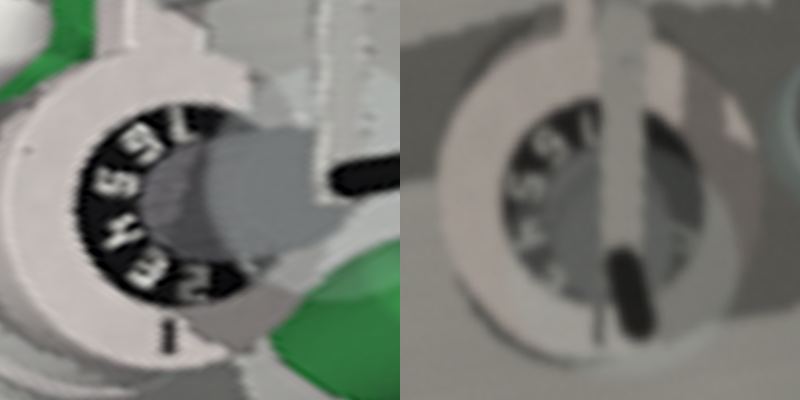

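```bash
cat > fit2.py <<'E'
from h import *
ms,mt=imaging.camera_model("side"),imaging.camera_model("top")
p0=np.load("p.npy")
c1=lambda u,v:np.array([270+u/5-.4,170+v/5-.4]);c2=lambda u,v:np.array([295+u/5-.4,165+v/5-.4])
g=lambda k:.09-.18*k/399
obs=[(ms,lambda p:cov(p,p[3],.116),c1(485,138)),(ms,lambda p:cov(p,p[3],.065),c1(435,215)),
(mt,lambda p:cov(p,p[3],.116),c2(442,440)),(mt,lambda p:cov(p,p[3],.065),c2(435,382)),
(ms,lambda p:face(p,.1,0,.067),c1(268,65)),
(ms,lambda p:face(p,-p[4],0,0),c1(462,388)),(mt,lambda p:face(p,-p[4],0,0),c2(405,432))]
circ=[(ms,u,v) for u,v in [(78,205),(190,103),(130,115),(85,165),(90,250),(125,292),(170,307)]]+[(mt,u-400,v) for u,v in [(503,200),(702,205),(580,98),(515,150),(512,245),(695,165)]]
cpix=[(m,proj(m,face(p0,g(v),g(u),.01))[0]) for m,u,v in circ]
def ray(m,px):
    d=R.from_rotvec(m["orientation"]).as_matrix()@np.linalg.solve(m["K"],[*px,1]); return m["position"],d
def cr(p,m,px):
    o,d=ray(m,px); c=face(p,0,0,.01); N=face(p,0,0,1.01)-c
    t=(c-o)@N/(d@N); return (np.linalg.norm(o+t*d-c)-.046)*500
f=lambda p:np.concatenate([(proj(m,g_(p))[0]-o) for m,g_,o in obs]+[[cr(p,m,x)] for m,x in cpix])
r=least_squares(f,p0,loss='soft_l1')
k=len(obs)*2
print(r.x.round(4)); print(f(r.x)[:k].reshape(-1,2).round(1),f(r.x)[k:].round(1))
p=r.x; np.save("p2.npy",p)
ims=[]
for cam,m,nm in (("side",ms,"pics/side0.png"),("top",mt,"pics/top0.png")):
    im=cv2.imread(nm); 
    gg=np.linspace(-.09,.09,400); A,B=np.meshgrid(gg[::-1],gg[::-1],indexing='ij')
    uv=proj(m,face(p,A.ravel(),B.ravel(),np.full(A.size,.01))).reshape(400,400,2).astype(np.float32)
    u=cv2.remap(im,uv[...,0],uv[...,1],cv2.INTER_CUBIC); cv2.circle(u,(200,200),102,(0,0,255),1)
    for kk in range(8):
        a=-(1-kk)*.6  # ticks each .6 rad from down
        cv2.line(u,(int(200+75*np.sin(a)),int(200+75*np.cos(a))),(int(200+102*np.sin(a)),int(200+102*np.cos(a))),(0,255,255),1)
    ims.append(u)
    for i,q in enumerate([face(p,0,0,.01),cov(p,p[3],.116),cov(p,p[3],.065),face(p,.1,0,.067),face(p,-.0608,0,0)]):
        print(cam,i,proj(m,q).round(1))
cv2.imwrite("pics/un2.png",np.hstack(ims))
E
python3 fit2.py
```

```text
[ 0.5446 -0.1769 -0.1812  0.0541  0.0608]
[[ 0.5 -0.9]
 [-0.  -1.5]
 [-0.8 -1.4]
 [-0.  -0.3]
 [ 0.8 -1. ]
 [-0.3  0.3]
 [-2.3 -0.2]] [ 3.1 -1.1  1.2  2.8  2.9  3.   1.8 -1.9  0.7  0.3 -1.5 -1.3  0.6]
side 0 [[344.7 226.9]]
side 1 [[367.1 196.3]]
side 2 [[356.6 211.1]]
side 3 [[324.  181.6]]
side 4 [[361.7 247.4]]
top 0 [[378.7 230.1]]
top 1 [[382.2 251.2]]
top 2 [[381.6 240.7]]
top 3 [[389.  199.6]]
top 4 [[373.3 250.8]]
```

View pics/un2.png

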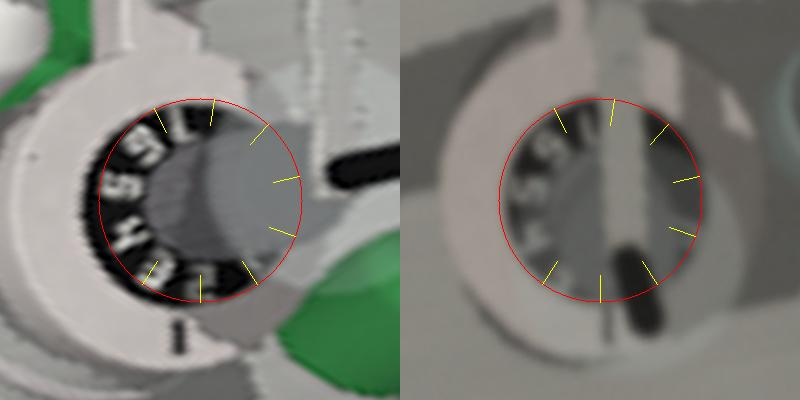

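```bash
sed -i 's/^def cr(p,m,px):/def cr(p,m,px,h=.01):/; s/c=face(p,0,0,.01); N=/c=face(p,0,0,h); N=/; s/\[cr(p,m,x)\] for m,x in cpix/[cr(p,m,x,.003 if m is ms and i!=1 else .01)] for i,(m,x) in enumerate(cpix)/' fit2.py; sed -i 's/face(p0,g(v),g(u),.01))\[0\]) for m,u,v/face(p0,g(v),g(u),.01))[0]) for m,u,v/' fit2.py; python3 fit2.py
python3 - <<'E'
from h import *
p=np.load('p2.npy')
print("handle",cov(p,p[3],.091),"hinge",face(p,.1,0,.091),"grip",face(p,0,0,.034))
m=imaging.camera_model("top")
def onplane(px,z):
    d=R.from_rotvec(m["orientation"]).as_matrix()@np.linalg.solve(m["K"],[*px,1]);t=(z-m["position"][2])/d[2];return (m["position"]+t*d).round(3)
print("bottle cap",onplane((319,197),.3),"jar",onplane((433,223),.085),"mask",onplane((343,297),.08))
for px in [(442,158),(480,235),(442,273)]: print("green",onplane(px,.085))
print("spare",onplane((221,228),.16))
E
```

```text
[ 0.5442 -0.1777 -0.1341  0.0247  0.0603]
[[ 0.7 -1. ]
 [-0.1 -1.4]
 [-0.5 -1.3]
 [-0.3 -0.2]
 [ 0.5 -0.7]
 [ 0.3 -0.5]
 [-0.9 -0. ]] [ 0.6 -0.9  0.4  0.7  0.4  1.   0.8 -1.3  0.2  0.6 -0.8 -1.   0.1]
side 0 [[345.1 226.7]]
side 1 [[367.3 196.2]]
side 2 [[356.5 211.2]]
side 3 [[323.7 181.9]]
side 4 [[362.5 246.8]]
top 0 [[379.2 230.3]]
top 1 [[382.5 251.3]]
top 2 [[381.3 240.8]]
top 3 [[388.3 199.6]]
top 4 [[374.7 251.2]]
handle [ 0.49879219 -0.17408058  0.23882353] hinge [ 0.58492094 -0.18321074  0.28880831] grip [ 0.52734006 -0.17544243  0.18944486]
bottle cap [ 0.597 -0.037  0.3  ] jar [ 0.565 -0.323  0.085] mask [ 0.379 -0.096  0.08 ]
green [ 0.732 -0.349  0.085]
green [ 0.535 -0.441  0.085]
green [ 0.44  -0.343  0.085]
spare [0.545 0.196 0.16 ]
```

View pics/un2.png

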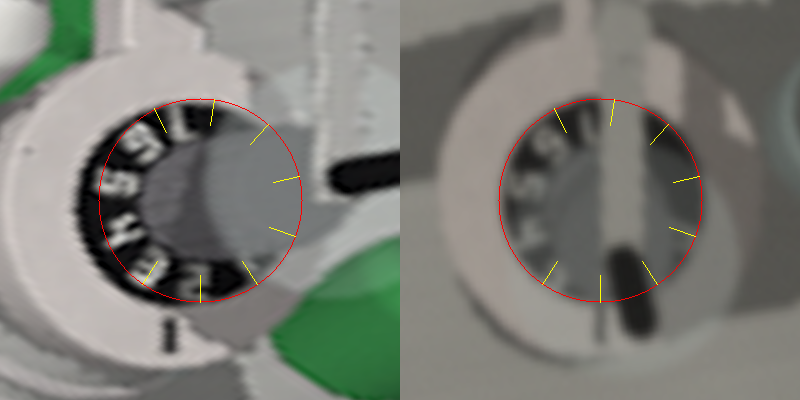

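Candidates for the handle: the round unit's black post (side 362,205 / top 382,246) and the square unit's post (side 285,302 / top 218,252). I choose the round canister with the round panel (the crop confirms it). The dial reads 2 there. The real glass jar is at top (433,223), and three green look-alikes are around it. The bottle is on the left, so the guard swings right (positive).

```bash
cat >> h.py <<'E'
p=np.load('p2.npy') if __import__('os').path.exists('p2.npy') else None
def frame(p): 
    Rz=R.from_euler('z',p[2]).as_matrix(); return Rz@up,Rz@yy,Rz@n
def tool_R(p,ang,s=1):
    """jaw axis z at angle ang (deg, ccw looking on face) from local +y (s=1) or -y; tool y=-n"""
    u,y,nn=frame(p); z=s*(R.from_rotvec(nn*np.deg2rad(ang)).apply(y)); t=-nn; x=np.cross(t,z)
    return R.from_matrix(np.column_stack([x,t,z]))
def plan(pos,rot,tp,tr,vmm=45,wdeg=8,minrows=0):
    dR=(rot.inv()*tr).as_rotvec(); D=np.linalg.norm(tp-pos)*1000; W=np.rad2deg(np.linalg.norm(dR))
    N=max(1,int(np.ceil(max(D/vmm,W/wdeg))),minrows); N=max(N,minrows)
    rows=[]; P=pos.copy(); Q=rot
    for i in range(1,N+1):
        f=i/N; wp=pos+f*(tp-pos); wr=rot*R.from_rotvec(f*dR)
        d=np.round(Q.inv().apply(wp-P),3); w=np.round(np.rad2deg((Q.inv()*wr).as_rotvec()),1)
        rows.append([*d,*w]); P=P+Q.apply(d); Q=Q*R.from_rotvec(np.deg2rad(w))
    return rows,P,Q
def show(rows,g):
    while len(rows)%5: rows.append([0]*6)
    for i in range(0,len(rows),5):
        print("["+", ".join(", ".join(f"{v:g}" for v in [*r,g]) for r in np.array(rows[i:i+5])+0.0)+"]")
def st():
    s=robot.read_state(); return s,np.array(s["tool_pos"]),R.from_rotvec(s["orientation"])
def err(tp,tr):
    s,P,Q=st(); print("t",s["t"],"q",s["q"].round(2),"pos",P.round(4),"d_tool",Q.inv().apply(tp-P).round(4),"rot",np.rad2deg((Q.inv()*tr).as_rotvec()).round(1),"F",s["force"].round(1),"open",round(s["opening"],4))
E
python3 - <<'E'
from h import *
s,P,Q=st(); M=Q.as_matrix(); print(M.round(2))
for sg in (1,-1): print(sg,np.rad2deg((Q.inv()*tool_R(p,0,sg)).as_rotvec()).round(1))
sg=min((1,-1),key=lambda k:(Q.inv()*tool_R(p,0,k)).magnitude()); print(sg)
T=tool_R(p,0,sg)
A=np.array([.2,-.5,.40]); rows,P1,Q1=plan(P,Q,A,Q,45)
B=cov(p,p[3],.215); r2,P2,Q2=plan(P1,Q1,B,T,44,7)
print(B,P2); show(rows+r2,1)
E
```

```text
[[-0.96  0.    0.27]
 [-0.27 -0.   -0.96]
 [-0.   -1.    0.  ]]
1 [  40.7 -151.7   -8.5]
-1 [ 6.1 22.9 29.6]
-1
[ 0.43734884 -0.16579117  0.34621068] [ 0.4371684  -0.16619928  0.34592929]
[-0.011, -0.032, -0.013, 0, 0, 0, 1, -0.012, -0.033, -0.013, 0, 0, 0, 1, -0.011, -0.032, -0.013, 0, 0, 0, 1, -0.011, -0.033, -0.013, 0, 0, 0, 1, -0.011, -0.032, -0.012, 0, 0, 0, 1]
[-0.032, 0.005, -0.026, 0.6, 2.3, 3, 1, -0.031, 0.007, -0.027, 0.6, 2.3, 2.9, 1, -0.029, 0.008, -0.028, 0.6, 2.3, 3, 1, -0.027, 0.009, -0.03, 0.7, 2.3, 2.9, 1, -0.026, 0.01, -0.03, 0.6, 2.3, 3, 1]
[-0.024, 0.011, -0.032, 0.6, 2.3, 2.9, 1, -0.022, 0.012, -0.033, 0.6, 2.3, 3, 1, -0.02, 0.013, -0.034, 0.6, 2.3, 3, 1, -0.018, 0.013, -0.035, 0.6, 2.2, 2.9, 1, -0.016, 0.014, -0.035, 0.6, 2.3, 3, 1]
```

>>> carry_out(
  motion=[-0.011,-0.032,-0.013,0,0,0,1,-0.012,-0.033,-0.013,0,0,0,1,-0.011,-0.032,-0.013,0,0,0,1,-0.011,-0.033,-0.013,0,0,0,1,-0.011,-0.032,-0.012,0,0,0,1],
)

```text
t: 1.55
tool_pos: [0.1992, -0.4968, 0.3974]
orientation: [-0.287, 2.09, -2.062]
force: [0.2, 0.2, 0.1]
opening: 0.0931
```

>>> carry_out(
  motion=[-0.032,0.005,-0.026,0.6,2.3,3,1,-0.031,0.007,-0.027,0.6,2.3,2.9,1,-0.029,0.008,-0.028,0.6,2.3,3,1,-0.027,0.009,-0.03,0.7,2.3,2.9,1,-0.026,0.01,-0.03,0.6,2.3,3,1],
)

```text
t: 2.05
tool_pos: [0.323, -0.3284, 0.3804]
orientation: [0.219, 2.029, -2.068]
force: [-0.4, 0.4, -0.1]
opening: 0.0929
```

>>> carry_out(
  motion=[-0.024,0.011,-0.032,0.6,2.3,2.9,1,-0.022,0.012,-0.033,0.6,2.3,3,1,-0.02,0.013,-0.034,0.6,2.3,3,1,-0.018,0.013,-0.035,0.6,2.2,2.9,1,-0.016,0.014,-0.035,0.6,2.3,3,1],
)

```text
t: 2.55
tool_pos: [0.4479, -0.157, 0.3563]
orientation: [0.71, 1.925, -2.001]
force: [1.2, -1.1, 0.0]
opening: 0.0929
```

Run:
```python
from h import *
T=tool_R(p,0,-1); err(cov(p,p[3],.215),T)
m=imaging.camera_model("wrist")
im=imaging.read_camera("wrist"); 
def fproj(m,P):
    P=np.atleast_2d(P); C=(P-m["position"])@R.from_rotvec(m["orientation"]).as_matrix()
    th=np.arctan2(np.hypot(C[:,0],C[:,1]),C[:,2]); ph=np.arctan2(C[:,1],C[:,0]); r=th*m["K"][0,0]
    return np.column_stack([m["K"][0,2]+r*np.cos(ph),m["K"][1,2]+r*np.sin(ph)])
cv2.imwrite("pics/w1raw.png",im)
for q,c in ((cov(p,p[3],.116),(0,0,255)),(cov(p,p[3],.065),(0,255,0)),(face(p,.1,0,.067),(255,0,0)),(face(p,-.06,0,0),(0,255,255))):
    x=fproj(m,q)[0]; print(x.round(1)); cv2.circle(im,tuple(int(v) for v in x),4,c,1)
cv2.imwrite("pics/w1.png",im)
```

```text
t 2.55 q [-0.63 -0.79  2.1   0.25  1.34  1.1 ] pos [ 0.4479 -0.157   0.3563] d_tool [0.013  0.0038 0.0104] rot [-0.4 -1.3 -1.5] F [ 1.2 -1.1  0. ] open 0.0929
[332.8 263.1]
[330.5 242.4]
[325.3 123.2]
[327.  278.3]
```

View pics/w1.png

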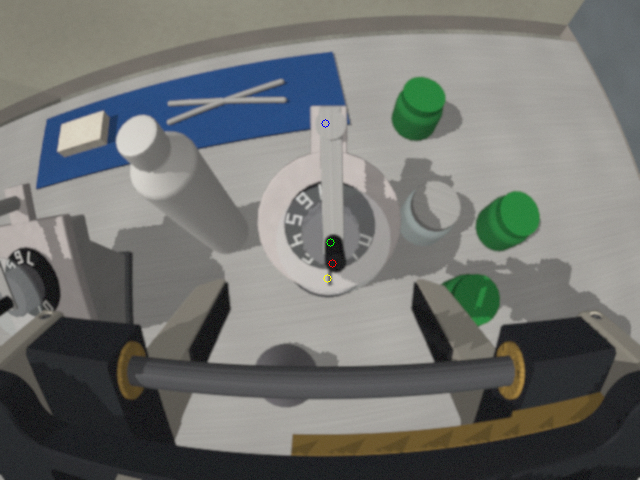

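Run:
```python
from h import *
T=tool_R(p,0,-1); s,P,Q=st()
rows,P1,Q1=plan(P,Q,cov(p,p[3],.15),T,15,7,5); show(rows,1)
rows,P1,Q1=plan(P1,Q1,cov(p,p[3],.094),T,15,7,5); show(rows,1)
```

```text
[0.003, 0.013, 0.003, 0, -0.3, -0.3, 1, 0.003, 0.014, 0.004, 0, -0.2, -0.3, 1, 0.003, 0.013, 0.003, 0, -0.3, -0.4, 1, 0.003, 0.013, 0.003, 0, -0.3, -0.3, 1, 0.003, 0.014, 0.003, 0, -0.2, -0.3, 1]
[0, 0.011, 0, 0, 0, 0, 1, 0, 0.011, 0, 0, 0, 0, 1, 0, 0.012, 0, 0, 0, 0, 1, 0, 0.011, 0, 0, 0, 0, 1, 0, 0.011, 0, 0, 0, 0, 1]
```

>>> carry_out(
  motion=[0.003,0.013,0.003,0,-0.3,-0.3,1,0.003,0.014,0.004,0,-0.2,-0.3,1,0.003,0.013,0.003,0,-0.3,-0.4,1,0.003,0.013,0.003,0,-0.3,-0.3,1,0.003,0.014,0.003,0,-0.2,-0.3,1],
)

```text
t: 3.1
tool_pos: [0.4714, -0.1683, 0.2888]
orientation: [0.654, 1.93, -2.005]
force: [0.8, 0.2, 0.5]
opening: 0.0929
```

Run:
```python
from h import *
T=tool_R(p,0,-1); err(cov(p,p[3],.15),T)
s,P,Q=st()
rows,P1,Q1=plan(P,Q,cov(p,p[3],.094),T,15,7,5); show(rows,1)
```

```text
t 3.1 q [-0.62 -0.69  2.16  0.25  1.21  1.05] pos [ 0.4714 -0.1683  0.2888] d_tool [ 0.0008 -0.0018  0.0021] rot [ 0.   0.5 -0.2] F [0.8 0.2 0.5] open 0.0929
[0, 0.011, 0, 0, 0.1, 0, 1, 0, 0.011, 0.001, 0, 0.1, -0.1, 1, 0.001, 0.011, 0, 0, 0.1, 0, 1, 0, 0.01, 0.001, 0, 0.1, -0.1, 1, 0, 0.011, 0, 0, 0.1, 0, 1]
```

>>> carry_out(
  motion=[0,0.011,0,0,0.1,0,1,0,0.011,0.001,0,0.1,-0.1,1,0.001,0.011,0,0,0.1,0,1,0,0.01,0.001,0,0.1,-0.1,1,0,0.011,0,0,0.1,0,1],
)

```text
t: 3.6
tool_pos: [0.4981, -0.1764, 0.2353]
orientation: [0.664, 1.942, -2.012]
force: [0.5, 0.4, -0.3]
opening: 0.0931
```

>>> carry_out(
  motion=[0,0,0,0,0,0,-1,0,0,0,0,0,0,-1,0,0,0,0,0,0,-1,0,0,0,0,0,0,-1,0,0,0,0,0,0,-1],
  squeeze=10,
)

```text
t: 4.1
tool_pos: [0.4986, -0.1759, 0.2346]
orientation: [0.662, 1.943, -2.011]
force: [-0.1, -0.1, 0.3]
opening: 0.0573
```

Run:
```python
from h import *
T=tool_R(p,0,-1); err(cov(p,p[3],.094),T)
im=imaging.read_camera("wrist"); cv2.imwrite("pics/w2.png",im)
```

```text
t 4.1 q [-0.59 -0.57  2.18  0.25  1.07  1.06] pos [ 0.4986 -0.1759  0.2346] d_tool [-0.0021 -0.0067 -0.0019] rot [ 0.  -0.3  0.3] F [-0.1 -0.1  0.3] open 0.0573
```

View pics/w2.png

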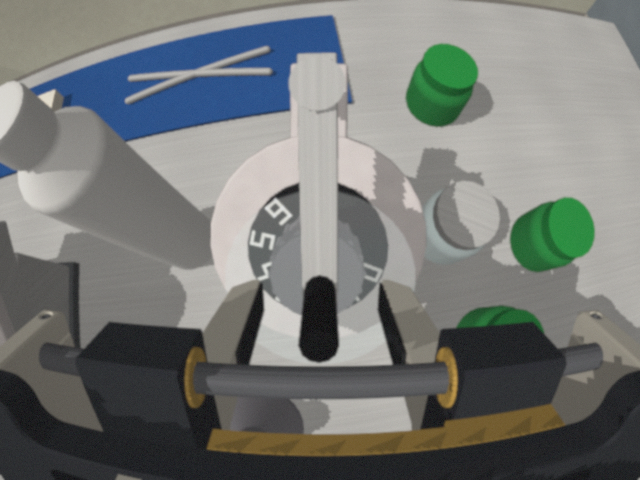

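The picture shows the black post (320,320) between the closing fingers, with the guard arm central. I'll back off 5 mm along the normal, since the tips sit low, and finish closing.

>>> carry_out(
  motion=[0,-0.005,0,0,0,0,-1,0,0,0,0,0,0,-1,0,0,0,0,0,0,-1,0,0,0,0,0,0,-1,0,0,0,0,0,0,-1],
)

```text
t: 4.65
tool_pos: [0.4961, -0.1758, 0.2407]
orientation: [0.664, 1.941, -2.011]
force: [-0.7, 1.6, -0.5]
opening: 0.0161
```

>>> carry_out(
  motion=[0,0,0,0,0,0,-1,0,0,0,0,0,0,-1,0,0,0,0,0,0,-1,0,0,0,0,0,0,-1,0,0,0,0,0,0,-1],
)

```text
t: 5.15
tool_pos: [0.4961, -0.1758, 0.2407]
orientation: [0.664, 1.941, -2.011]
force: [-1.0, 1.3, 0.6]
opening: 0.0154
```

Run:
```python
from h import *
T=tool_R(p,0,-1); err(cov(p,p[3],.094),T)
s,P,Q=st()
u,y,nn=frame(p); d=P-face(p,.1,0,0); a,b=d@u,d@y; print("a,b,h",a,b,d@nn,"ang",np.arctan2(-b,-a),"r",np.hypot(a,b))
c0=np.arctan2(-b,-a); r=np.hypot(a,b)
P1,Q1=P,Q; rows=[]
cs=np.linspace(c0,1.6,26)[1:]
for c in cs:
    tp=face(p,.1-r*np.cos(c),-r*np.sin(c),.094)
    rr,P1,Q1=plan(P1,Q1,tp,T,50,8.5); assert len(rr)==1; rows+=rr
show(rows,-1)
```

```text
t 5.15 q [-0.59 -0.58  2.17  0.25  1.08  1.06] pos [ 0.4961 -0.1758  0.2407] d_tool [-0.0012 -0.0002 -0.0021] rot [-0.1 -0.2  0.2] F [-1.   1.3  0.6] open 0.0154
a,b,h -0.10115374177414971 -0.004560730992696261 0.09382610039894634 ang 0.045056606425969065 r 0.10125650469031162
[-0.001, 0, 0.006, -0.1, -0.2, 0.2, -1, 0, 0, 0.007, 0, 0, 0, -1, -0.002, 0, 0.006, 0, 0, 0, -1, -0.001, 0, 0.006, 0, 0, 0, -1, -0.002, 0, 0.006, 0, 0, 0, -1]
[-0.003, 0, 0.006, 0, 0, 0, -1, -0.002, 0, 0.005, 0, 0, 0, -1, -0.004, 0, 0.006, 0, 0, 0, -1, -0.003, 0, 0.005, 0, 0, 0, -1, -0.004, 0, 0.005, 0, 0, 0, -1]
[-0.004, 0, 0.005, 0, 0, 0, -1, -0.004, 0, 0.004, 0, 0, 0, -1, -0.005, 0, 0.005, 0, 0, 0, -1, -0.005, 0, 0.004, 0, 0, 0, -1, -0.005, 0, 0.003, 0, 0, 0, -1]
[-0.005, 0, 0.004, 0, 0, 0, -1, -0.006, 0, 0.003, 0, 0, 0, -1, -0.005, 0, 0.002, 0, 0, 0, -1, -0.006, 0, 0.003, 0, 0, 0, -1, -0.006, 0, 0.002, 0, 0, 0, -1]
[-0.006, 0, 0.001, 0, 0, 0, -1, -0.006, 0, 0.001, 0, 0, 0, -1, -0.007, 0, 0.001, 0, 0, 0, -1, -0.006, 0, 0.001, 0, 0, 0, -1, -0.006, 0, 0, 0, 0, 0, -1]
```

>>> carry_out(
  motion=[-0.001,0,0.006,-0.1,-0.2,0.2,-1,0,0,0.007,0,0,0,-1,-0.002,0,0.006,0,0,0,-1,-0.001,0,0.006,0,0,0,-1,-0.002,0,0.006,0,0,0,-1],
)

```text
t: 5.65
tool_pos: [0.4964, -0.2074, 0.2434]
orientation: [0.657, 1.94, -2.005]
force: [-4.6, 3.3, 1.9]
opening: 0.0158
```

```bash
cat > arc.py <<'E'
from h import *
import sys
goal=float(sys.argv[1]);N=int(sys.argv[2])
T=tool_R(p,0,-1); s,P,Q=st()
u,y,nn=frame(p); d=P-face(p,.1,0,0); a,b=d@u,d@y; 
c0=np.arctan2(-b,-a); r0=np.hypot(a,b)
print("t",s["t"],"h",(d@nn).round(4),"ang",c0.round(3),"r",r0.round(4),"F",s["force"].round(1),"open",s["opening"].round(4),"rot",np.rad2deg((Q.inv()*T).as_rotvec()).round(1),"q",s["q"].round(2))
r=.1005; P1,Q1=P,Q; rows=[]
for i,c in enumerate(np.linspace(c0,goal,N+1)[1:]):
    rr_=r0+(r-r0)*min(1,(i+1)/5)
    rr,P1,Q1=plan(P1,Q1,face(p,.1-rr_*np.cos(c),-rr_*np.sin(c),.094),T,50,8.5); rows+=rr
show(rows,-1)
E
python3 arc.py 1.6 20
```

```text
Traceback (most recent call last):
  File "arc.py", line 7, in <module>
    print("t",s["t"],"h",(d@nn).round(4),"ang",c0.round(3),"r",r0.round(4),"F",s["force"].round(1),"open",s["opening"].round(4),"rot",np.rad2deg((Q.inv()*T).as_rotvec()).round(1),"q",s["q"].round(2))
                                                                                                          ^^^^^^^^^^^^^^^^^^
AttributeError: 'float' object has no attribute 'round'
```

```bash
sed -i 's/s\["opening"\].round(4)/round(s["opening"],4)/' arc.py; python3 arc.py 1.6 20
```

```text
t 5.65 h 0.0939 ang 0.357 r 0.1024 F [-4.6  3.3  1.9] open 0.0158 rot [0.2 0.1 0.1] q [-0.66 -0.53  2.14  0.29  1.09  0.96]
[-0.003, 0, 0.006, 0.2, 0.1, 0.1, -1, -0.003, 0, 0.005, 0, 0, 0, -1, -0.003, 0, 0.006, 0, 0, 0, -1, -0.004, 0, 0.005, 0, 0, 0, -1, -0.004, 0, 0.004, 0, 0, 0, -1]
[-0.004, 0, 0.005, 0, 0, 0, -1, -0.004, 0, 0.005, 0, 0, 0, -1, -0.005, 0, 0.004, 0, 0, 0, -1, -0.005, 0, 0.004, 0, 0, 0, -1, -0.005, 0, 0.004, 0, 0, 0, -1]
[-0.005, 0, 0.003, 0, 0, 0, -1, -0.006, 0, 0.003, 0, 0, 0, -1, -0.005, 0, 0.003, 0, 0, 0, -1, -0.006, 0, 0.002, 0, 0, 0, -1, -0.006, 0, 0.002, 0, 0, 0, -1]
[-0.006, 0, 0.001, 0, 0, 0, -1, -0.006, 0, 0.002, 0, 0, 0, -1, -0.006, 0, 0, 0, 0, 0, -1, -0.007, 0, 0.001, 0, 0, 0, -1, -0.006, 0, 0, 0, 0, 0, -1]
```

>>> carry_out(
  motion=[-0.003,0,0.006,0.2,0.1,0.1,-1,-0.003,0,0.005,0,0,0,-1,-0.003,0,0.006,0,0,0,-1,-0.004,0,0.005,0,0,0,-1,-0.004,0,0.004,0,0,0,-1],
)

```text
t: 6.15
tool_pos: [0.5066, -0.2382, 0.2517]
orientation: [0.659, 1.939, -2.01]
force: [-5.6, 3.5, 3.1]
opening: 0.0157
```

```bash
python3 arc.py 1.6 15
```

```text
t 6.15 h 0.094 ang 0.686 r 0.1026 F [-5.6  3.5  3.1] open 0.0157 rot [-0.  -0.   0.2] q [-0.71 -0.45  2.07  0.31  1.09  0.92]
[-0.004, 0, 0.004, 0, 0, 0.2, -1, -0.005, 0, 0.005, 0, 0, 0, -1, -0.005, 0, 0.003, 0, 0, 0, -1, -0.005, 0, 0.004, 0, 0, 0, -1, -0.005, 0, 0.003, 0, 0, 0, -1]
[-0.006, 0, 0.003, 0, 0, 0, -1, -0.005, 0, 0.003, 0, 0, 0, -1, -0.005, 0, 0.003, 0, 0, 0, -1, -0.006, 0, 0.002, 0, 0, 0, -1, -0.006, 0, 0.002, 0, 0, 0, -1]
[-0.006, 0, 0.001, 0, 0, 0, -1, -0.006, 0, 0.001, 0, 0, 0, -1, -0.006, 0, 0.001, 0, 0, 0, -1, -0.006, 0, 0, 0, 0, 0, -1, -0.006, 0, 0, 0, 0, 0, -1]
```

>>> carry_out(
  motion=[-0.004,0,0.004,0,0,0.2,-1,-0.005,0,0.005,0,0,0,-1,-0.005,0,0.003,0,0,0,-1,-0.005,0,0.004,0,0,0,-1,-0.005,0,0.003,0,0,0,-1],
)

```text
t: 6.65
tool_pos: [0.5244, -0.263, 0.2638]
orientation: [0.661, 1.938, -2.01]
force: [-4.6, 3.3, 3.3]
opening: 0.0157
```

```bash
python3 arc.py 1.6 10
```

```text
t 6.65 h 0.094 ang 1.007 r 0.1031 F [-4.6  3.3  3.3] open 0.0157 rot [-0.1 -0.1  0.1] q [-0.72 -0.36  1.98  0.32  1.1   0.9 ]
[-0.006, 0, 0.003, -0.1, -0.1, 0.1, -1, -0.005, 0, 0.002, 0, 0, 0, -1, -0.006, 0, 0.002, 0, 0, 0, -1, -0.006, 0, 0.002, 0, 0, 0, -1, -0.006, 0, 0.001, 0, 0, 0, -1]
[-0.005, 0, 0.001, 0, 0, 0, -1, -0.006, 0, 0.001, 0, 0, 0, -1, -0.006, 0, 0.001, 0, 0, 0, -1, -0.006, 0, 0, 0, 0, 0, -1, -0.006, 0, 0, 0, 0, 0, -1]
```

>>> carry_out(
  motion=[-0.006,0,0.003,-0.1,-0.1,0.1,-1,-0.005,0,0.002,0,0,0,-1,-0.006,0,0.002,0,0,0,-1,-0.006,0,0.002,0,0,0,-1,-0.006,0,0.001,0,0,0,-1],
)

```text
t: 7.15
tool_pos: [0.5484, -0.2789, 0.2787]
orientation: [0.659, 1.938, -2.01]
force: [-5.8, 1.0, 3.3]
opening: 0.0156
```

```bash
python3 arc.py 1.6 5
```

```text
t 7.15 h 0.0939 ang 1.322 r 0.1029 F [-5.8  1.   3.3] open 0.0156 rot [-0.1  0.   0.1] q [-0.71 -0.28  1.89  0.31  1.1   0.91]
[-0.006, 0, 0.001, -0.1, 0, 0.1, -1, -0.005, 0, 0, 0, 0, 0, -1, -0.006, 0, 0, 0, 0, 0, -1, -0.006, 0, 0, 0, 0, 0, -1, -0.005, 0, 0, 0, 0, 0, -1]
```

>>> carry_out(
  motion=[-0.006,0,0.001,-0.1,0,0.1,-1,-0.005,0,0,0,0,0,-1,-0.006,0,0,0,0,0,-1,-0.006,0,0,0,0,0,-1,-0.005,0,0,0,0,0,-1],
)

```text
t: 7.65
tool_pos: [0.5728, -0.2854, 0.293]
orientation: [0.659, 1.938, -2.011]
force: [-5.8, 4.9, 4.9]
opening: 0.0157
```

>>> carry_out(
  motion=[0,0,0,0,0,0,1,0,0,0,0,0,0,1,0,0,0,0,0,0,1,0,0,0,0,0,0,1,0,0,0,0,0,0,1],
)

```text
t: 8.15
tool_pos: [0.5734, -0.2862, 0.2922]
orientation: [0.66, 1.939, -2.012]
force: [0.4, -0.0, -0.0]
opening: 0.0514
```

```bash
python3 arc.py 1.6 5
python3 - <<'E'
from h import *
for c in ("side","top"): cv2.imwrite(f"pics/{c}3.png",imaging.read_camera(c))
E
```

```text
t 8.15 h 0.0928 ang 1.607 r 0.1036 F [ 0.4 -0.  -0. ] open 0.0514 rot [-0.1 -0.1  0.2] q [-0.69 -0.22  1.81  0.3   1.11  0.94]
[0, -0.001, -0.001, -0.1, -0.1, 0.2, -1, 0, 0, 0, 0, 0, 0, -1, 0, 0, -0.001, 0, 0, 0, -1, 0.001, 0, 0, 0, 0, 0, -1, 0, 0, -0.001, 0, 0, 0, -1]
```

View pics/side3.png

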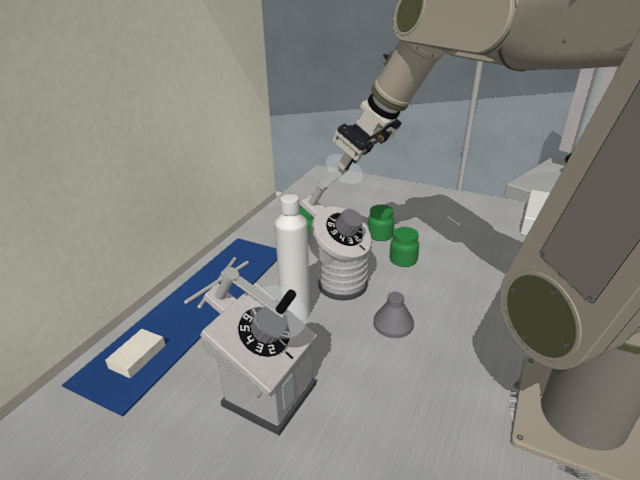

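Run:
```python
from h import *
Pt=np.array([[.4961,-.1758,.2407],[.4964,-.2074,.2434],[.5066,-.2382,.2517],[.5244,-.263,.2638],[.5484,-.2789,.2787],[.5728,-.2854,.293]])
u,y,nn=frame(p); d=Pt-face(p,.1,0,0); A=np.c_[d@u,d@y]
f=lambda q:np.hypot(A[:,0]-q[0],A[:,1]-q[1])-q[2]
r=least_squares(f,[0,0,.1]); print(r.x.round(4),f(r.x).round(4),(d@nn).round(4))
f=lambda q:np.hypot(A[:,0]-q[0],A[:,1]-q[1])-.1
r=least_squares(f,[0,0]); print(r.x.round(4),f(r.x).round(4))
T=tool_R(p,0,-1); s,P,Q=st()
a,b=(P-face(p,0,0,0))@u,(P-face(p,0,0,0))@y
rows,P1,Q1=plan(P,Q,face(p,a,b,.165),T,18); r2,P1,Q1=plan(P1,Q1,face(p,0,0,.14),T,30); show(rows+r2,1)
```

```text
[-0.0011 -0.0027  0.1002] [-0.0001  0.0002 -0.0001  0.0001 -0.0002  0.0001] [0.0938 0.0939 0.094  0.094  0.0939 0.0938]
[-0.0012 -0.0029] [-0.0001  0.0002 -0.0002  0.0001 -0.0002  0.0001]
[0, -0.014, 0, 0, 0, 0, 1, 0, -0.015, 0, 0, 0, 0.1, 1, 0, -0.014, 0, -0.1, -0.1, 0, 1, 0, -0.015, 0, 0, 0, 0, 1, 0, -0.014, 0, 0, 0, 0.1, 1]
[0.021, 0.005, -0.021, 0, 0, 0, 1, 0.021, 0.005, -0.02, 0, 0, 0, 1, 0.02, 0.005, -0.021, 0, 0, 0, 1, 0.021, 0.005, -0.021, 0, 0, 0, 1, 0.021, 0.005, -0.021, 0, 0, 0, 1]
```

>>> carry_out(
  motion=[0,-0.014,0,0,0,0,1,0,-0.015,0,0,0,0.1,1,0,-0.014,0,-0.1,-0.1,0,1,0,-0.015,0,0,0,0,1,0,-0.014,0,0,0,0.1,1],
)

```text
t: 8.75
tool_pos: [0.5347, -0.2804, 0.3593]
orientation: [0.66, 1.937, -2.007]
force: [-0.3, -0.1, -0.2]
opening: 0.0925
```

>>> carry_out(
  motion=[0.021,0.005,-0.021,0,0,0,1,0.021,0.005,-0.02,0,0,0,1,0.02,0.005,-0.021,0,0,0,1,0.021,0.005,-0.021,0,0,0,1,0.021,0.005,-0.021,0,0,0,1],
)

```text
t: 9.25
tool_pos: [0.4706, -0.1687, 0.2963]
orientation: [0.676, 1.917, -2.01]
force: [-0.9, 0.3, 0.1]
opening: 0.0932
```

```bash
cat > wv.py <<'E'
from h import *
import sys
def fproj(m,P):
    P=np.atleast_2d(P); C=(P-m["position"])@R.from_rotvec(m["orientation"]).as_matrix()
    th=np.arctan2(np.hypot(C[:,0],C[:,1]),C[:,2]); ph=np.arctan2(C[:,1],C[:,0]); r=th*m["K"][0,0]
    return np.column_stack([m["K"][0,2]+r*np.cos(ph),m["K"][1,2]+r*np.sin(ph)])
def run(name,da=-.001,db=-.0037):
    m=imaging.camera_model("wrist"); im=imaging.read_camera("wrist"); cv2.imwrite(f"pics/{name}_raw.png",im)
    t=np.linspace(0,2*np.pi,60)
    def circ(r,h,c):
        q=face(p,da+r*np.cos(t),db+r*np.sin(t),np.full(60,h)); cv2.polylines(im,[fproj(m,q).round().astype(int)],True,c,1)
    circ(.075,0,(255,0,0));circ(.046,.01,(0,0,255));circ(.026,.05,(0,255,0))
    x=fproj(m,face(p,da-.06,db,0))[0].round().astype(int); cv2.circle(im,tuple(int(v) for v in x),3,(0,255,255),1)
    cv2.imwrite(f"pics/{name}.png",im)
    gg=np.linspace(-.09,.09,400); A,B=np.meshgrid(gg[::-1],gg[::-1],indexing='ij')
    raw=cv2.imread(f"pics/{name}_raw.png"); us=[]
    for h in (.01,.05):
        uv=fproj(m,face(p,da+A.ravel(),db+B.ravel(),np.full(A.size,h))).reshape(400,400,2).astype(np.float32)
        w=cv2.remap(raw,uv[...,0],uv[...,1],cv2.INTER_CUBIC); cv2.circle(w,(200,200),102 if h<.02 else 58,(0,0,255),1); cv2.line(w,(200,290),(200,380),(0,255,255),1); us.append(w)
    cv2.imwrite(f"pics/{name}_u.png",np.hstack(us))
if __name__=="__main__":
    T=tool_R(p,0,-1); err(face(p,-.001,-.0037,.14),T); run(sys.argv[1])
E
python3 wv.py w4
```

```text
t 9.25 q [-0.61 -0.71  2.16  0.25  1.21  1.06] pos [ 0.4706 -0.1687  0.2963] d_tool [0.0052 0.015  0.0026] rot [-0.6  0.  -0.9] F [-0.9  0.3  0.1] open 0.0932
```

View pics/w4.png

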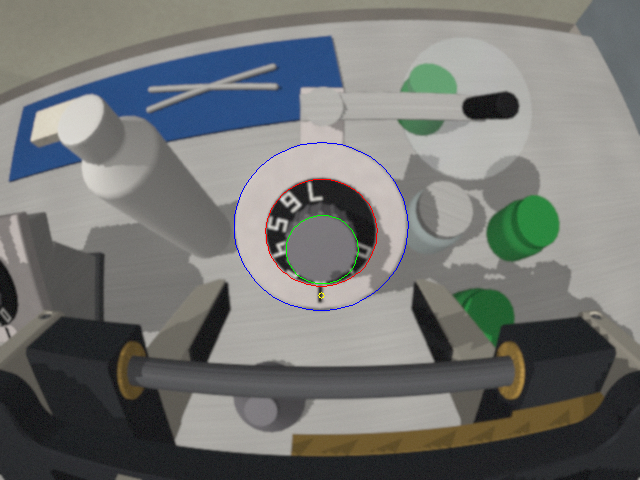

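View pics/w4_u.png

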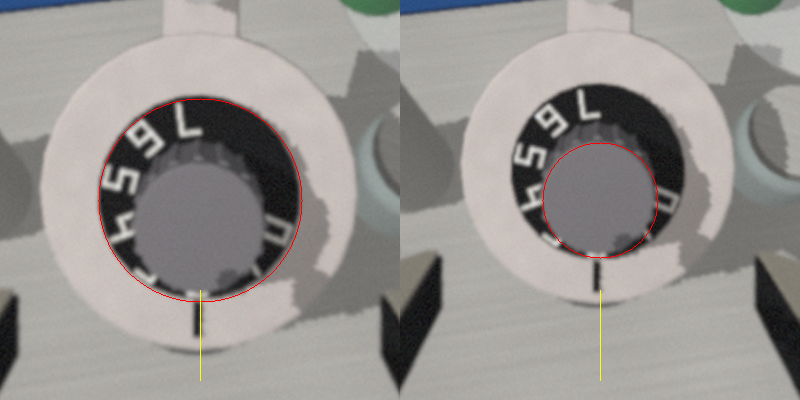

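The wrist view shows the guard swung away to the right (handle at 490,105). The dial is clear, centred at (321,245) and reading 2 at the mark (321,290). Next I descend.

```bash
cat > go.py <<'E'
from h import *
import sys
a,b,h,ang,N,g=map(float,sys.argv[1:7])
T=tool_R(p,ang,-1); tp=face(p,a,b,h); err(tp,T); s,P,Q=st()
rows,P1,Q1=plan(P,Q,tp,T,50,8.5,int(N)); show(rows,g)
E
python3 go.py -.001 -.0037 .075 0 5 1
```

```text
t 9.3 q [-0.61 -0.71  2.17  0.25  1.21  1.07] pos [ 0.4685 -0.1655  0.2923] d_tool [0.0016 0.0779 0.0052] rot [-0.4  0.  -0.6] F [ 0.5  1.  -1.3] open 0.093
[0, 0.016, 0.001, -0.1, 0, -0.1, 1, 0.001, 0.015, 0.001, 0, 0, -0.1, 1, 0, 0.016, 0.001, -0.1, 0, -0.2, 1, 0, 0.015, 0.001, -0.1, 0, -0.1, 1, 0, 0.016, 0.001, -0.1, 0, -0.1, 1]
```

>>> carry_out(
  motion=[0,0.016,0.001,-0.1,0,-0.1,1,0.001,0.015,0.001,0,0,-0.1,1,0,0.016,0.001,-0.1,0,-0.2,1,0,0.015,0.001,-0.1,0,-0.1,1,0,0.016,0.001,-0.1,0,-0.1,1],
)

```text
t: 9.8
tool_pos: [0.5073, -0.1763, 0.2319]
orientation: [0.668, 1.922, -2.004]
force: [0.2, -0.7, -0.5]
opening: 0.093
```

```bash
python3 go.py -.001 -.0037 .036 0 5 1
```

```text
t 9.8 q [-0.58 -0.55  2.18  0.25  1.04  1.05] pos [ 0.5073 -0.1763  0.2319] d_tool [ 0.0057  0.0446 -0.    ] rot [-0.2  0.2 -0.7] F [ 0.2 -0.7 -0.5] open 0.093
[0.001, 0.009, 0, 0, 0, -0.1, 1, 0.001, 0.009, 0, -0.1, 0.1, -0.2, 1, 0.001, 0.009, 0, 0, 0, -0.1, 1, 0.001, 0.009, 0, -0.1, 0.1, -0.2, 1, 0.001, 0.009, 0, 0, 0, -0.1, 1]
```

>>> carry_out(
  motion=[0.002,0.006,0,0,0,-0.3,1,0.002,0.006,0,-0.1,0.1,-0.2,1,0.001,0.007,0,0,0,-0.2,1,0.001,0.007,0,-0.1,0.1,0,1,0,0.007,0,0,0,0,1],
)

```text
t: 10.3
tool_pos: [0.5193, -0.1789, 0.2016]
orientation: [0.663, 1.934, -2.008]
force: [0.1, -0.7, -0.3]
opening: 0.0927
```

```bash
python3 go.py -.001 -.0037 .035 0 5 1
```

```text
t 10.3 q [-0.56 -0.48  2.18  0.25  0.97  1.05] pos [ 0.5193 -0.1789  0.2016] d_tool [ 0.0006  0.0133 -0.0008] rot [-0.1  0.  -0.1] F [ 0.1 -0.7 -0.3] open 0.0927
[0, 0.003, 0, 0, 0, 0, 1, 0, 0.002, 0, 0, 0, -0.1, 1, 0, 0.003, -0.001, 0, 0, 0, 1, 0.001, 0.003, 0, -0.1, 0, 0, 1, 0, 0.002, 0, 0, 0, 0, 1]
```

>>> carry_out(
  motion=[0,0.003,0,0,0,0,1,0,0.002,0,0,0,-0.1,1,0,0.003,-0.001,0,0,0,1,0.001,0.003,0,-0.1,0,0,1,0,0.001,0,0,0,0,1],
)

```text
t: 10.8
tool_pos: [0.5251, -0.1784, 0.1893]
orientation: [0.66, 1.938, -2.007]
force: [0.7, -0.3, 0.5]
opening: 0.0929
```

>>> carry_out(
  motion=[0,0,0,0,0,0,-1,0,0,0,0,0,0,-1,0,0,0,0,0,0,-1,0,0,0,0,0,0,-1,0,0,0,0,0,0,-1],
  squeeze=12,
)

```text
t: 11.3
tool_pos: [0.5252, -0.1785, 0.1897]
orientation: [0.66, 1.937, -2.007]
force: [0.1, -0.2, -0.5]
opening: 0.0577
```

>>> carry_out(
  motion=[0,0,0,0,0,0,-1,0,0,0,0,0,0,-1,0,0,0,0,0,0,-1,0,0,0,0,0,0,-1,0,0,0,0,0,0,-1],
)

```text
t: 11.8
tool_pos: [0.5254, -0.1774, 0.1898]
orientation: [0.66, 1.939, -2.005]
force: [1.0, 2.1, -0.2]
opening: 0.0515
```

```bash
python3 go.py -.001 -.0037 .035 0 5 -1; python3 wv.py w5
```

```text
t 11.8 q [-0.55 -0.45  2.18  0.26  0.94  1.05] pos [ 0.5254 -0.1774  0.1898] d_tool [-0.0003  0.0002  0.0015] rot [ 0.2  0.  -0. ] F [ 1.   2.1 -0.2] open 0.0515
[0, 0, 0, 0, 0, 0, -1, 0, 0, 0.001, 0.1, 0, 0, -1, 0, 0, 0, 0, 0, 0, -1, 0, 0, 0, 0, 0, 0, -1, 0, 0, 0, 0.1, 0, 0, -1]
t 11.8 q [-0.55 -0.45  2.18  0.26  0.94  1.05] pos [ 0.5254 -0.1774  0.1898] d_tool [-0.0003 -0.1048  0.0012] rot [ 0.2  0.  -0. ] F [ 1.   2.1 -0.2] open 0.0515
```

View pics/w5.png

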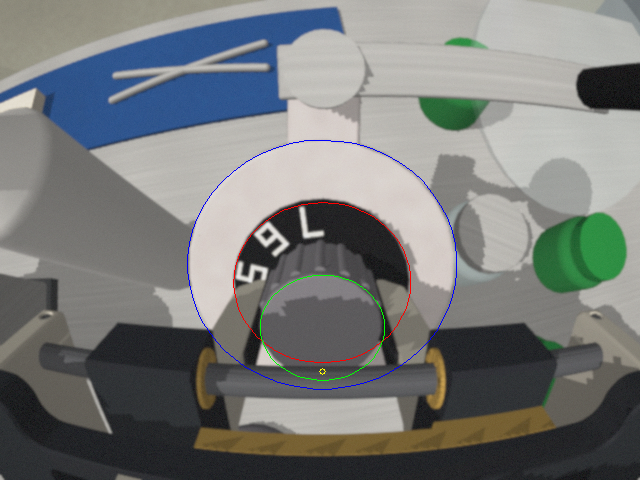

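>>> carry_out(
  motion=[0,0,0,0,0,0,-1,0,0,0,0,0,0,-1,0,0,0,0,-4,0,-1,0,0,0,0,-5,0,-1,0,0,0,0,-5,0,-1],
  squeeze=28,
)

```text
t: 12.35
tool_pos: [0.5262, -0.1777, 0.1904]
orientation: [0.391, 1.791, -1.979]
force: [0.3, 1.5, -3.6]
opening: 0.0516
```

```bash
python3 go.py -.001 -.0024 .035 40 5 -1; python3 -c "
from plant import robot;print(robot.read_state()['wrist_torque'])"
```

```text
t 12.35 q [-0.55 -0.45  2.18  0.26  0.94  0.8 ] pos [ 0.5262 -0.1777  0.1904] d_tool [ 0.0008  0.0003 -0.0002] rot [  0.1 -25.7  -0.2] F [ 0.3  1.5 -3.6] open 0.0516
[0, 0, 0, 0, -5.1, 0, -1, 0, 0, 0, 0, -5.2, -0.1, -1, 0, 0, 0, 0, -5.1, 0, -1, 0.001, 0, 0, 0.1, -5.2, -0.1, -1, 0, 0, 0, 0, -5.1, 0, -1]
[-0.18187683  0.64504158 -0.21612886]
```

>>> carry_out(
  motion=[0,0,0,0,-5.1,0,-1,0,0,0,0,-5.2,-0.1,-1,0,0,0,0,-5.1,0,-1,0.001,0,0,0.1,-5.2,-0.1,-1,0,0,0,0,-5.1,0,-1],
)

```text
t: 12.85
tool_pos: [0.5263, -0.1777, 0.1905]
orientation: [-0.072, 1.489, -1.878]
force: [-0.6, -0.7, -0.1]
opening: 0.0517
```

```bash
python3 go.py -.001 -.0024 .035 70 5 -1
python3 - <<'E'
from h import *
im=imaging.read_camera("side"); cv2.imwrite("pics/s6.png",cv2.resize(im[170:310,270:430],None,fx=5,fy=5,interpolation=cv2.INTER_CUBIC)[:600])
E
```

```text
t 12.85 q [-0.55 -0.45  2.18  0.26  0.94  0.34] pos [ 0.5263 -0.1777  0.1905] d_tool [ 0.0007  0.0003 -0.0005] rot [ -0.1 -29.   -0.1] F [-0.6 -0.7 -0.1] open 0.0517
[0, 0, 0, 0, -5.8, 0, -1, 0, 0, 0, 0, -5.8, 0, -1, 0, 0, 0, -0.1, -5.8, -0.1, -1, 0, 0, -0.001, 0, -5.8, 0, -1, 0.001, 0, 0, 0, -5.8, 0, -1]
```

View pics/s6.png

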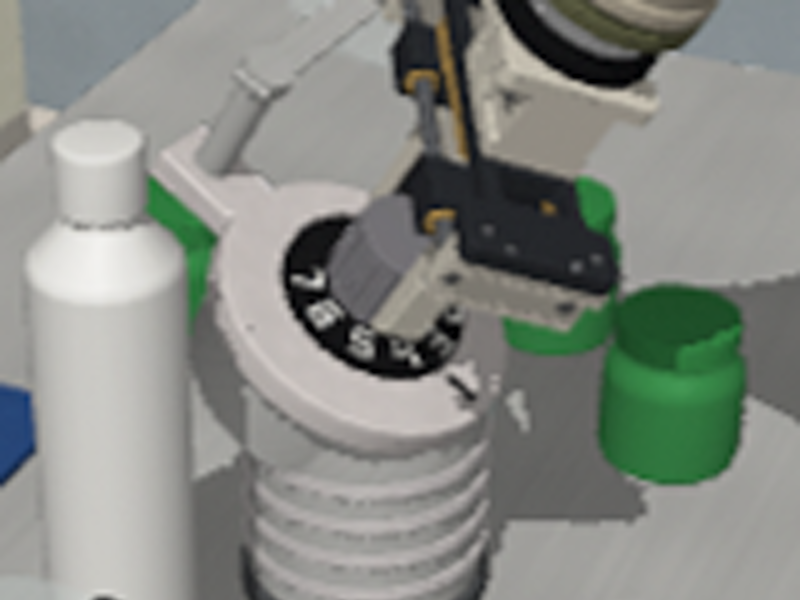

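The side crop shows 3 at the mark (445,340 by 460,388), matching about 41° turned, so there's no slip. I'll continue.

>>> carry_out(
  motion=[0,0,0,0,-5.8,0,-1,0,0,0,0,-5.8,0,-1,0,0,0,-0.1,-5.8,-0.1,-1,0,0,-0.001,0,-5.8,0,-1,0.001,0,0,0,-5.8,0,-1],
)

```text
t: 13.4
tool_pos: [0.5262, -0.1779, 0.1905]
orientation: [-0.517, 1.127, -1.689]
force: [5.8, 7.7, -1.2]
opening: 0.0517
```

```bash
python3 go.py -.001 -.0024 .035 95 5 -1
```

```text
t 13.4 q [-0.55 -0.45  2.18  0.26  0.94 -0.18] pos [ 0.5262 -0.1779  0.1905] d_tool [ 0.0001  0.0003 -0.0008] rot [ -0.2 -24.3  -0.1] F [ 5.8  7.7 -1.2] open 0.0517
[0, 0, 0, 0, -4.9, 0, -1, 0, 0, 0, -0.1, -4.8, 0, -1, 0, 0, -0.001, 0, -4.9, 0, -1, 0, 0, 0, 0, -4.9, -0.1, -1, 0, 0, 0, -0.1, -4.8, 0, -1]
```

>>> carry_out(
  motion=[0,0,0,0,-4.9,0,-1,0,0,0,-0.1,-4.8,0,-1,0,0,-0.001,0,-4.9,0,-1,0,0,0,0,-4.9,-0.1,-1,0,0,0,-0.1,-4.8,0,-1],
)

```text
t: 13.9
tool_pos: [0.5264, -0.1778, 0.1906]
orientation: [-0.836, 0.813, -1.484]
force: [2.2, 0.9, -0.9]
opening: 0.0515
```

```bash
python3 go.py -.001 -.0024 .035 101.5 5 -1
python3 - <<'E'
from h import *
im=imaging.read_camera("side"); cv2.imwrite("pics/s7.png",cv2.resize(im[170:310,270:430],None,fx=5,fy=5,interpolation=cv2.INTER_CUBIC)[:600])
E
```

```text
t 13.9 q [-0.55 -0.45  2.18  0.25  0.94 -0.61] pos [ 0.5264 -0.1778  0.1906] d_tool [-0.0001  0.0003 -0.001 ] rot [-0.1 -6.2  0. ] F [ 2.2  0.9 -0.9] open 0.0515
[0, 0, 0, 0, -1.2, 0, -1, 0, 0, 0, 0, -1.3, 0, -1, 0, 0, -0.001, -0.1, -1.2, 0, -1, 0, 0, 0, 0, -1.2, 0, -1, 0, 0, 0, 0, -1.3, 0, -1]
```

View pics/s7.png

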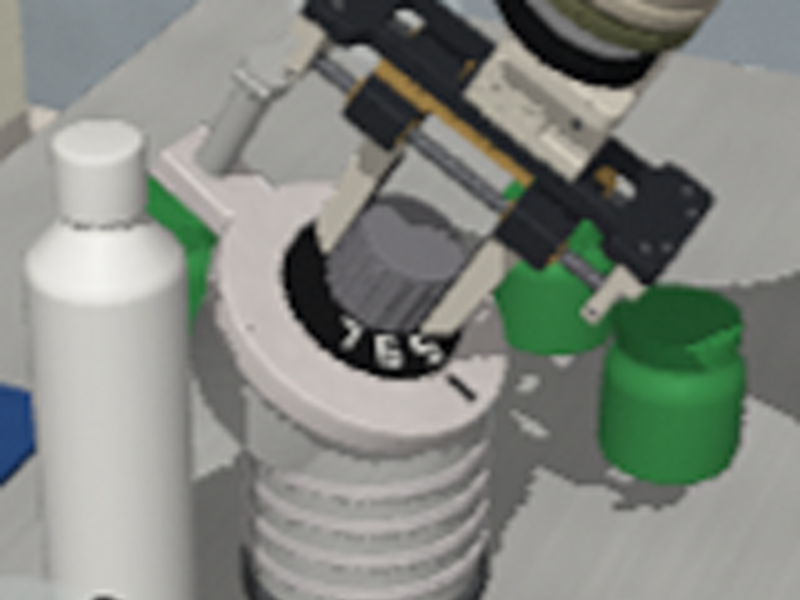

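>>> carry_out(
  motion=[0,0,0,0,-1,0,-1,0,0,0,0,-1.2,0,-1,0,0,0,0,-1.2,0,-1,0,0,0,0,-1,0,-1,0,0,0,0,0,0,-1],
)

```text
t: 14.45
tool_pos: [0.5264, -0.1778, 0.1906]
orientation: [-0.889, 0.754, -1.441]
force: [1.8, 0.5, 0.2]
opening: 0.0515
```

```bash
python3 go.py -.001 -.0024 .035 101.5 5 -1; python3 -c "
from plant import robot;print(robot.read_state()['wrist_torque'])"
```

```text
t 14.45 q [-0.55 -0.45  2.18  0.25  0.94 -0.69] pos [ 0.5264 -0.1778  0.1906] d_tool [-0.0003  0.0003 -0.001 ] rot [-0.1 -1.6  0. ] F [1.8 0.5 0.2] open 0.0515
[0, 0, 0, 0, -0.3, 0, -1, 0, 0, 0, 0, -0.3, 0, -1, 0, 0, -0.001, -0.1, -0.4, 0, -1, 0, 0, 0, 0, -0.3, 0, -1, 0, 0, 0, 0, -0.3, 0, -1]
[-0.12936242  0.23280531  0.07711432]
```

Now at about 100° (4.9), so I release and back out along the normal.

>>> carry_out(
  motion=[0,0,0,0,0,0,0.6,0,0,0,0,0,0,0.6,0,0,0,0,0,0,0.6,0,0,0,0,0,0,0.6,0,0,0,0,0,0,0.6],
)

```text
t: 14.95
tool_pos: [0.5263, -0.1782, 0.1907]
orientation: [-0.888, 0.755, -1.442]
force: [-1.1, 0.1, -0.2]
opening: 0.0745
```

>>> carry_out(
  motion=[0,-0.01,0,0,0,0,0.6,0,-0.02,0,0,0,0,0.6,0,-0.025,0,0,0,0,0.6,0,-0.025,0,0,0,0,0.6,0,-0.025,0,0,0,0,0.6],
)

```text
t: 15.45
tool_pos: [0.4701, -0.1692, 0.2816]
orientation: [-0.891, 0.762, -1.437]
force: [-0.4, 0.7, 0.3]
opening: 0.0742
```

```bash
python3 wv.py w8
python3 - <<'E'
from h import *
im=imaging.read_camera("side"); cv2.imwrite("pics/s8.png",cv2.resize(im[170:310,270:430],None,fx=5,fy=5,interpolation=cv2.INTER_CUBIC)[:600])
E
```

```text
t 15.45 q [-0.62 -0.68  2.16  0.25  1.2  -0.69] pos [ 0.4701 -0.1692  0.2816] d_tool [0.0027 0.0026 0.0023] rot [ 0.4 99.8  0.1] F [-0.4  0.7  0.3] open 0.0742
```

View pics/s8.png

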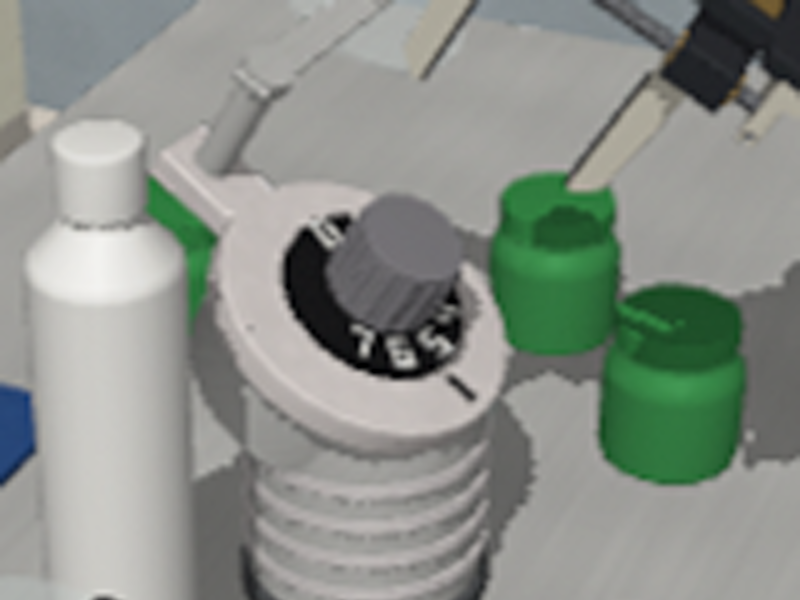

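View pics/w8_u.png

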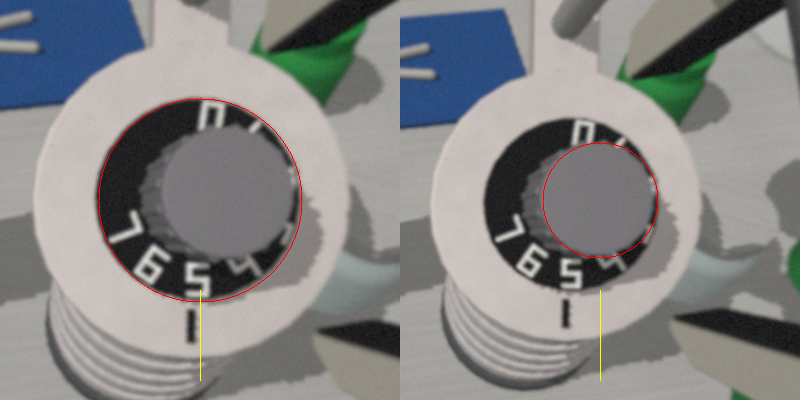

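The wrist unwarp shows 5 exactly over the black mark (200,285 / 192,325), so the dial is at 5. Now I return to the handle.

Run:
```python
from h import *
T0=tool_R(p,0,-1); s,P,Q=st(); u,y,nn=frame(p)
H=np.array([.5728,-.2854,.293]); d=H-face(p,0,0,0); a,b=d@u,d@y; print(a,b,d@nn)
o=P-face(p,0,0,0); a0,b0,h0=o@u,o@y,o@nn; print(a0,b0,h0)
r1,P1,Q1=plan(P,Q,face(p,a0,b0,.17),tool_R(p,80,-1),50,8.5,3)
r2,P1,Q1=plan(P1,Q1,face(p,a,b,.17),T0,50,8.0,12); show(r1+r2,1)
```

```text
0.10352529919843659 -0.10289235482289864 0.09380481224428651
-0.00045472366944206144 -0.002441648962579956 0.14528223646625393
[0, -0.008, 0, 0, 6.6, 0, 1, 0, -0.008, 0, 0, 6.6, 0, 1, 0, -0.009, 0, -0.1, 6.6, 0, 1, 0.007, 0, 0.01, 0, 6.7, 0, 1, 0.005, 0, 0.011, 0, 6.6, 0, 1]
[0.005, 0, 0.011, 0, 6.7, 0, 1, 0.003, 0, 0.012, 0, 6.7, 0, 1, 0.001, 0, 0.012, 0, 6.6, 0, 1, 0, 0, 0.012, 0, 6.7, 0, 1, -0.001, 0, 0.012, 0, 6.7, 0, 1]
[-0.003, 0, 0.011, 0, 6.6, 0, 1, -0.004, 0, 0.012, 0, 6.7, 0, 1, -0.005, 0, 0.011, 0, 6.7, 0, 1, -0.006, 0, 0.01, 0, 6.7, 0, 1, -0.008, 0, 0.009, 0, 6.6, 0, 1]
```

>>> carry_out(
  motion=[0,-0.008,0,0,6.6,0,1,0,-0.008,0,0,6.6,0,1,0,-0.009,0,-0.1,6.6,0,1,0.007,0,0.01,0,6.7,0,1,0.005,0,0.011,0,6.6,0,1],
)

```text
t: 16.05
tool_pos: [0.4712, -0.187, 0.3149]
orientation: [-0.45, 1.193, -1.727]
force: [0.2, -0.1, 0.0]
opening: 0.0931
```

>>> carry_out(
  motion=[0.005,0,0.011,0,6.7,0,1,0.003,0,0.012,0,6.7,0,1,0.001,0,0.012,0,6.6,0,1,0,0,0.012,0,6.7,0,1,-0.001,0,0.012,0,6.7,0,1],
)

```text
t: 16.55
tool_pos: [0.5028, -0.2365, 0.3322]
orientation: [0.094, 1.613, -1.928]
force: [-0.5, 0.1, -0.8]
opening: 0.0929
```

>>> carry_out(
  motion=[-0.003,0,0.011,0,6.6,0,1,-0.004,0,0.012,0,6.7,0,1,-0.005,0,0.011,0,6.7,0,1,-0.006,0,0.01,0,6.7,0,1,-0.008,0,0.009,0,6.6,0,1],
)

```text
t: 17.05
tool_pos: [0.5333, -0.2864, 0.3472]
orientation: [0.736, 1.987, -2.013]
force: [-0.3, -0.4, -0.3]
opening: 0.0934
```

```bash
python3 go.py .1035 -.1029 .13 0 5 1;python3 wv.py w9
```

```text
t 17.05 q [-0.75 -0.32  1.79  0.31  1.25  0.99] pos [ 0.5333 -0.2864  0.3472] d_tool [-0.0064  0.0302 -0.0067] rot [ 0.2 -4.2  0.5] F [-0.3 -0.4 -0.3] open 0.0934
[-0.001, 0.006, -0.001, 0, -0.8, 0.1, 1, -0.002, 0.006, -0.002, 0.1, -0.9, 0.1, 1, -0.001, 0.006, -0.001, 0, -0.8, 0.1, 1, -0.001, 0.006, -0.001, 0, -0.8, 0.1, 1, -0.002, 0.006, -0.002, 0.1, -0.9, 0.1, 1]
t 17.05 q [-0.75 -0.32  1.79  0.31  1.25  0.99] pos [ 0.5333 -0.2864  0.3472] d_tool [ 0.1051  0.0214 -0.098 ] rot [ 0.2 -4.2  0.5] F [-0.3 -0.4 -0.3] open 0.0934
```

View pics/w9_raw.png

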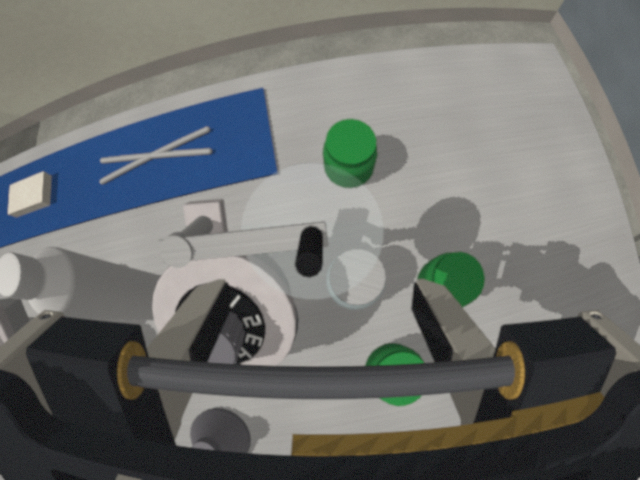

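The post is at (310,250), between the fingers and in the expected place. I descend.

>>> carry_out(
  motion=[-0.001,0.006,-0.001,0,-0.8,0.1,1,-0.002,0.006,-0.002,0.1,-0.9,0.1,1,-0.001,0.006,-0.001,0,-0.8,0.1,1,-0.001,0.006,-0.001,0,-0.8,0.1,1,-0.002,0.006,-0.002,0.1,-0.9,0.1,1],
)

```text
t: 17.6
tool_pos: [0.5568, -0.2824, 0.3208]
orientation: [0.651, 1.933, -2.009]
force: [0.3, 0.2, -0.4]
opening: 0.0928
```

```bash
python3 go.py .1035 -.1029 .096 0 5 1
```

```text
t 17.6 q [-0.71 -0.27  1.81  0.3   1.17  0.93] pos [ 0.5568 -0.2824  0.3208] d_tool [-0.0002  0.03    0.0009] rot [-0.   0.4  0.1] F [ 0.3  0.2 -0.4] open 0.0928
[0, 0.006, 0, 0, 0.1, 0, 1, 0, 0.006, 0, 0, 0.1, 0, 1, 0, 0.006, 0.001, 0, 0.1, 0, 1, 0, 0.006, 0, 0, 0.1, 0.1, 1, 0, 0.006, 0, 0, 0, 0, 1]
```

>>> carry_out(
  motion=[0,0.006,0,0,0.1,0,1,0,0.006,0,0,0.1,0,1,0,0.006,0.001,0,0.1,0,1,0,0.006,0,0,0.1,0.1,1,0,0.003,0,0,0,0,1],
)

```text
t: 18.1
tool_pos: [0.5714, -0.2843, 0.2944]
orientation: [0.658, 1.936, -2.007]
force: [0.3, -0.4, -0.6]
opening: 0.0931
```

>>> carry_out(
  motion=[0,0,0,0,0,0,-1,0,0,0,0,0,0,-1,0,0,0,0,0,0,-1,0,0,0,0,0,0,-1,0,0,0,0,0,0,-1],
  squeeze=10,
)

```text
t: 18.6
tool_pos: [0.5714, -0.2847, 0.2946]
orientation: [0.658, 1.936, -2.008]
force: [-0.9, -0.2, -0.5]
opening: 0.0576
```

>>> carry_out(
  motion=[0,0,0,0,0,0,-1,0,0,0,0,0,0,-1,0,0,0,0,0,0,-1,0,0,0,0,0,0,-1,0,0,0,0,0,0,-1],
)

```text
t: 19.1
tool_pos: [0.5715, -0.2848, 0.2953]
orientation: [0.659, 1.934, -2.008]
force: [0.3, -0.4, 0.5]
opening: 0.0175
```

>>> carry_out(
  motion=[0,0,0,0,0,0,-1,0,0,0,0,0,0,-1,0,0,0,0,0,0,-1,0,0,0,0,0,0,-1,0,0,0,0,0,0,-1],
)

```text
t: 19.6
tool_pos: [0.5714, -0.2851, 0.2953]
orientation: [0.659, 1.934, -2.008]
force: [-0.4, -1.0, 0.3]
opening: 0.016
```

```bash
cat > arc2.py <<'E'
from h import *
import sys
goal=float(sys.argv[1]);N=int(sys.argv[2])
HA,HB=.1-.0011,-.0027
T=tool_R(p,0,-1); s,P,Q=st()
u,y,nn=frame(p); d=P-face(p,HA,HB,0); a,b=d@u,d@y
c0=np.arctan2(-b,-a); r0=np.hypot(a,b)
print("t",s["t"],"h",(d@nn).round(4),"ang",c0.round(3),"r",r0.round(4),"F",s["force"].round(1),"open",round(s["opening"],4),"rot",np.rad2deg((Q.inv()*T).as_rotvec()).round(1),"q",s["q"].round(2))
P1,Q1=P,Q; rows=[]
for i,c in enumerate(np.linspace(c0,goal,N+1)[1:]):
    rr,P1,Q1=plan(P1,Q1,face(p,HA-r0*np.cos(c),HB-r0*np.sin(c),.094),T,50,8.5); rows+=rr
show(rows,-1)
E
python3 arc2.py 0.01 28
```

```text
t 19.6 h 0.0965 ang 1.616 r 0.1002 F [-0.4 -1.   0.3] open 0.016 rot [-0.1  0.1 -0.1] q [-0.69 -0.23  1.82  0.3   1.11  0.94]
[0.006, 0.002, 0, -0.1, 0.1, -0.1, -1, 0.005, 0, 0, 0, 0, 0, -1, 0.006, 0, -0.001, 0, 0, 0, -1, 0.006, 0, -0.001, 0, 0, 0, -1, 0.006, 0, -0.001, 0, 0, 0, -1]
[0.005, 0, -0.001, 0, 0, 0, -1, 0.005, 0, -0.002, 0, 0, 0, -1, 0.006, 0, -0.002, 0, 0, 0, -1, 0.005, 0.001, -0.003, 0, 0, 0, -1, 0.005, 0, -0.003, 0, 0, 0, -1]
[0.005, 0, -0.003, 0, 0, 0, -1, 0.005, 0, -0.003, 0, 0, 0, -1, 0.004, 0, -0.004, 0, 0, 0, -1, 0.004, 0, -0.003, 0, 0, 0, -1, 0.004, 0, -0.004, 0, 0, 0, -1]
[0.004, 0, -0.005, 0, 0, 0, -1, 0.004, 0, -0.004, 0, 0, 0, -1, 0.003, 0, -0.005, 0, 0, 0, -1, 0.003, 0, -0.005, 0, 0, 0, -1, 0.003, 0, -0.005, 0, 0, 0, -1]
[0.002, 0, -0.005, 0, 0, 0, -1, 0.003, 0, -0.005, 0, 0, 0, -1, 0.001, 0, -0.006, 0, 0, 0, -1, 0.002, 0, -0.005, 0, 0, 0, -1, 0.001, 0, -0.006, 0, 0, 0, -1]
[0.001, 0, -0.006, 0, 0, 0, -1, 0, 0, -0.005, 0, 0, 0, -1, 0.001, 0, -0.006, 0, 0, 0, -1, 0, 0, 0, 0, 0, 0, -1, 0, 0, 0, 0, 0, 0, -1]
```

>>> carry_out(
  motion=[0.006,0.002,0,-0.1,0.1,-0.1,-1,0.005,0,0,0,0,0,-1,0.006,0,-0.001,0,0,0,-1,0.006,0,-0.001,0,0,0,-1,0.006,0,-0.001,0,0,0,-1],
)

```text
t: 20.1
tool_pos: [0.5483, -0.2797, 0.2812]
orientation: [0.664, 1.931, -2.007]
force: [2.3, 0.4, 1.1]
opening: 0.0157
```

```bash
python3 arc2.py 0.005 22|head -2
```

```text
t 20.1 h 0.0962 ang 1.34 r 0.1005 F [2.3 0.4 1.1] open 0.0157 rot [-0.1  0.1 -0.3] q [-0.72 -0.29  1.9   0.32  1.1   0.9 ]
[0.006, 0.002, -0.002, -0.1, 0.1, -0.3, -1, 0.006, 0, -0.002, 0, 0, 0, -1, 0.005, 0, -0.002, 0, 0, 0, -1, 0.006, 0, -0.002, 0, 0, 0, -1, 0.005, 0, -0.003, 0, 0, 0, -1]
```

>>> carry_out(
  motion=[0.006,0.001,-0.002,-0.1,0.1,-0.3,-1,0.006,0,-0.002,0,0,0,-1,0.005,0,-0.002,0,0,0,-1,0.006,0,-0.002,0,0,0,-1,0.005,0,-0.003,0,0,0,-1],
)

```text
t: 20.6
tool_pos: [0.5242, -0.2651, 0.2661]
orientation: [0.663, 1.935, -2.009]
force: [-0.8, -4.4, -0.2]
opening: 0.0161
```

```bash
python3 arc2.py 0.005 17|head -2
```

```text
t 20.6 h 0.0959 ang 1.023 r 0.1014 F [-0.8 -4.4 -0.2] open 0.0161 rot [-0.1 -0.  -0.1] q [-0.73 -0.36  1.98  0.32  1.1   0.89]
[0.005, 0.002, -0.003, -0.1, 0, -0.1, -1, 0.005, 0, -0.004, 0, 0, 0, -1, 0.005, 0, -0.004, 0, 0, 0, -1, 0.004, 0, -0.004, 0, 0, 0, -1, 0.004, 0, -0.004, 0, 0, 0, -1]
```

>>> carry_out(
  motion=[0.005,0.001,-0.004,-0.1,0,-0.1,-1,0.005,0,-0.004,0,0,0,-1,0.005,0,-0.004,0,0,0,-1,0.004,0,-0.004,0,0,0,-1,0.004,0,-0.004,0,0,0,-1],
)

```text
t: 21.1
tool_pos: [0.5051, -0.2427, 0.253]
orientation: [0.661, 1.935, -2.012]
force: [-0.9, -2.4, 0.4]
opening: 0.016
```

```bash
python3 arc2.py 0.005 12|head -2
```

```text
t 21.1 h 0.0956 ang 0.707 r 0.1031 F [-0.9 -2.4  0.4] open 0.016 rot [-0.2 -0.   0.1] q [-0.72 -0.45  2.06  0.31  1.09  0.91]
[0.004, 0.002, -0.005, -0.2, 0, 0.1, -1, 0.003, 0, -0.005, 0, 0, 0, -1, 0.003, 0, -0.005, 0, 0, 0, -1, 0.003, 0, -0.005, 0, 0, 0, -1, 0.003, 0, -0.005, 0, 0, 0, -1]
```

>>> carry_out(
  motion=[0.003,0.001,-0.005,-0.2,0,0.1,-1,0.003,0,-0.005,0,0,0,-1,0.002,0,-0.006,0,0,0,-1,0.002,0,-0.006,0,0,0,-1,0.002,0,-0.006,0,0,0,-1],
)

```text
t: 21.6
tool_pos: [0.4957, -0.2131, 0.2446]
orientation: [0.658, 1.937, -2.014]
force: [-1.9, -3.1, 0.9]
opening: 0.0156
```

```bash
python3 arc2.py 0.005 8|head -3
```

```text
t 21.6 h 0.0949 ang 0.391 r 0.1018 F [-1.9 -3.1  0.9] open 0.0156 rot [-0.2 -0.   0.2] q [-0.67 -0.52  2.13  0.29  1.09  0.96]
[0.002, 0.001, -0.005, -0.2, 0, 0.2, -1, 0.001, 0, -0.004, 0, 0, 0, -1, 0.002, 0, -0.005, 0, 0, 0, -1, 0.001, 0, -0.005, 0, 0, 0, -1, 0.001, 0, -0.005, 0, 0, 0, -1]
[0, 0, -0.005, 0, 0, 0, -1, 0.001, 0, -0.004, 0, 0, 0, -1, 0, 0, -0.005, 0, 0, 0, -1, 0, 0, 0, 0, 0, 0, -1, 0, 0, 0, 0, 0, 0, -1]
```

>>> carry_out(
  motion=[0.002,0,-0.005,-0.2,0,0.2,-1,0.001,0,-0.005,0,0,0,-1,0.001,0,-0.005,0,0,0,-1,0.001,0,-0.005,0,0,0,-1,0,0,-0.005,0,0,0,-1],
)

```text
t: 22.1
tool_pos: [0.4941, -0.1849, 0.2411]
orientation: [0.659, 1.939, -2.007]
force: [-3.8, -2.5, 1.0]
opening: 0.0158
```

```bash
python3 arc2.py 0.005 4|head -3
```

```text
t 22.1 h 0.0946 ang 0.11 r 0.1012 F [-3.8 -2.5  1. ] open 0.0158 rot [0.1 0.  0.1] q [-0.62 -0.57  2.17  0.27  1.09  1.02]
[0, 0.001, -0.003, 0.1, 0, 0.1, -1, 0, 0, -0.002, 0, 0, 0, -1, 0.001, 0, -0.003, 0, 0, 0, -1, 0, 0, -0.003, 0, 0, 0, -1, 0, 0, 0, 0, 0, 0, -1]
```

>>> carry_out(
  motion=[0,0,-0.003,0,0,0,-1,0,0,-0.003,0,0,0,-1,0,0,-0.002,0,0,0,-1,0,0,-0.002,0,0,0,-1,0,0,0,0,0,0,-1],
)

```text
t: 22.6
tool_pos: [0.4959, -0.1731, 0.2411]
orientation: [0.658, 1.939, -2.006]
force: [-1.8, -1.7, 0.9]
opening: 0.0159
```

```bash
python3 arc2.py 0.005 4|head -2; python3 wv.py w10
python3 - <<'E'
from h import *
print((np.array([.4961,-.1758,.2407])-st()[1]).round(4))
im=imaging.read_camera("top"); cv2.imwrite("pics/t10.png",cv2.resize(im[165:275,295:455],None,fx=5,fy=5,interpolation=cv2.INTER_CUBIC))
E
```

```text
t 22.6 h 0.0945 ang -0.008 r 0.1003 F [-1.8 -1.7  0.9] open 0.0159 rot [0.1 0.1 0.1] q [-0.59 -0.58  2.18  0.25  1.08  1.05]
[0, 0, 0, 0.1, 0.1, 0.1, -1, 0, 0, 0.001, 0, 0, 0, -1, 0, 0, 0, 0, 0, 0, -1, 0, 0, 0, 0, 0, 0, -1, 0, 0, 0, 0, 0, 0, -1]
t 22.6 q [-0.59 -0.58  2.18  0.25  1.08  1.05] pos [ 0.4959 -0.1731  0.2411] d_tool [-0.0004 -0.0455  0.0017] rot [0.1 0.1 0.1] F [-1.8 -1.7  0.9] open 0.0159
[ 0.0002 -0.0026 -0.0004]
```

View pics/w10_u.png

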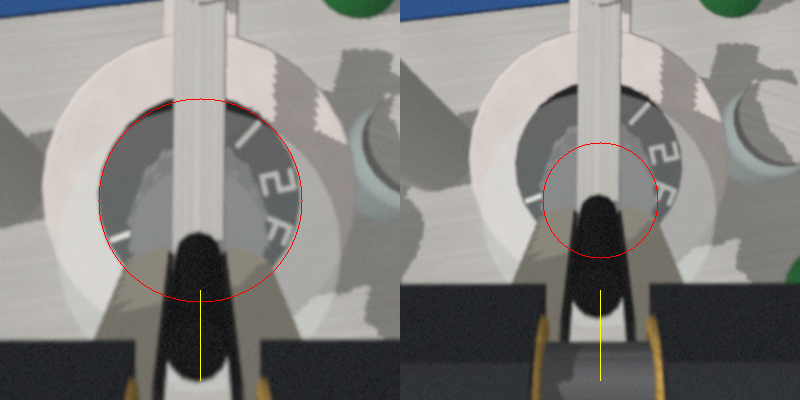

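The guard arm and post lie centred over the dial (column 200 in the unwarp), so I release and retreat.

>>> carry_out(
  motion=[0,0,0,0,0,0,-0.4,0,0,0,0,0,0,0.5,0,0,0,0,0,0,0.5,0,0,0,0,0,0,0.5,0,0,0,0,0,0,0.5],
)

```text
t: 23.2
tool_pos: [0.4958, -0.1722, 0.2403]
orientation: [0.657, 1.943, -2.004]
force: [0.1, 1.2, -0.7]
opening: 0.0511
```

>>> carry_out(
  motion=[0,-0.005,0,0,0,0,0.5,0,-0.01,0,0,0,0,0.5,0,-0.015,0,0,0,0,0.5,0,-0.02,0,0,0,0,0.5,0,-0.02,0,0,0,0,0.5],
)

```text
t: 23.7
tool_pos: [0.4585, -0.1666, 0.3015]
orientation: [0.652, 1.949, -2.004]
force: [0.2, -0.7, 1.1]
opening: 0.0697
```

```bash
python3 go.py 0 0 .16 0 5 0.5; python3 wv.py w11
python3 - <<'E'
from h import *
im=imaging.read_camera("side"); cv2.imwrite("pics/s11.png",im)
im=imaging.read_camera("top"); cv2.imwrite("pics/t11.png",im)
E
```

```text
t 23.7 q [-0.64 -0.72  2.15  0.26  1.26  1.04] pos [ 0.4585 -0.1666  0.3015] d_tool [-0.0041  0.0058 -0.0004] rot [0.4 0.  0.4] F [ 0.2 -0.7  1.1] open 0.0697
[-0.001, 0.001, 0, 0.1, 0, 0.1, 0.5, -0.001, 0.001, 0, 0.1, 0, 0.1, 0.5, 0, 0.001, 0, 0.1, 0, 0.1, 0.5, -0.001, 0.002, 0, 0, 0, 0.1, 0.5, -0.001, 0.001, 0, 0.1, 0, 0, 0.5]
t 23.7 q [-0.64 -0.72  2.15  0.26  1.26  1.04] pos [ 0.4585 -0.1666  0.3015] d_tool [-0.0033  0.0258  0.0035] rot [0.4 0.  0.4] F [ 0.2 -0.7  1.1] open 0.0697
```

View pics/w11_u.png

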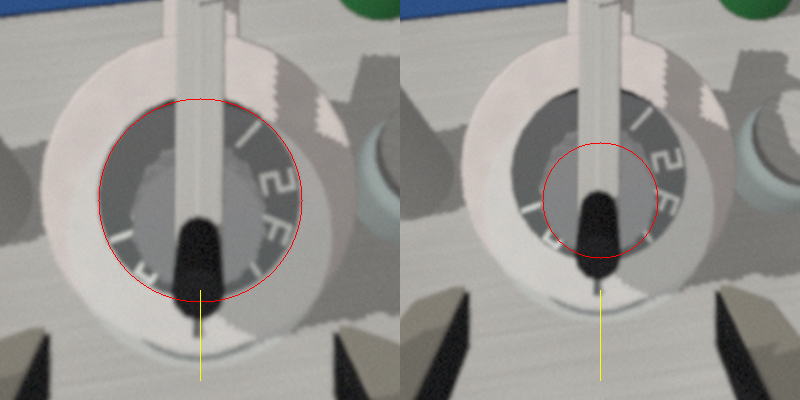

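View pics/s11.png

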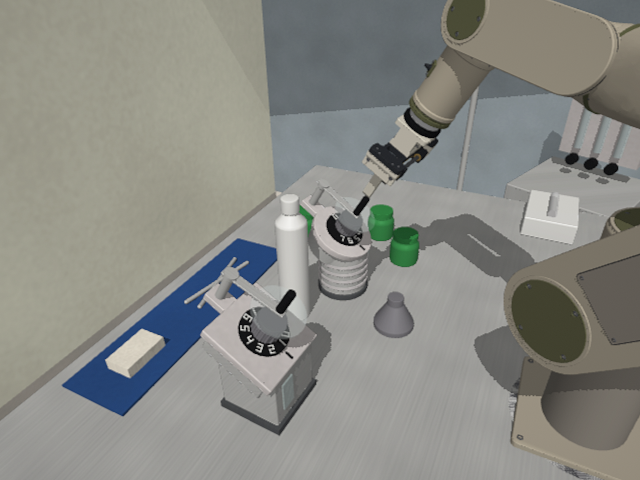

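>>> carry_out(
  motion=[0,-0.008,0,0,0,0,0.5,0,-0.008,0,0,0,0,0.5,0,-0.008,0,0,0,0,0.5,0,-0.006,0,0,0,0,0.5,0,0,0,0,0,0,0.5],
)

```text
t: 24.35
tool_pos: [0.4433, -0.1649, 0.3278]
orientation: [0.653, 1.949, -2.004]
force: [-0.3, 0.1, -1.4]
opening: 0.0696
```

Run:
```python
from h import *
im=imaging.read_camera("side"); a=cv2.resize(im[170:290,290:390],None,fx=4,fy=4,interpolation=cv2.INTER_CUBIC)
b=cv2.imread("pics/side0.png"); b=cv2.resize(b[170:290,290:390],None,fx=4,fy=4,interpolation=cv2.INTER_CUBIC); cv2.imwrite("pics/s12.png",np.hstack([b,a]))
i0=cv2.imread("pics/side0.png"); d=cv2.absdiff(im,i0).max(2)
print("diff spare",d[255:440,190:300].max(),"bottle",d[195:310,275:305].max(),"mask",d[292:337,373:414].max())
tp=imaging.read_camera("top"); cv2.imwrite("pics/t12.png",tp)
t0=cv2.imread("pics/top0.png"); d=cv2.absdiff(tp,t0).max(2)
for nm,(x0,x1,y0,y1) in dict(bottle=(300,336,185,228),jar=(416,449,207,240),mask=(324,358,277,312),spare=(188,250,182,266)).items(): print(nm,d[y0:y1,x0:x1].max(),np.mean(d[y0:y1,x0:x1]>40))
s=robot.read_state(); print(s["t"],s["q"].round(2),s["force"].round(1),np.abs(s["dq"]).max())
```

```text
diff spare 26 bottle 5 mask 4
bottle 12 0.0
jar 25 0.0
mask 110 0.2361344537815126
spare 11 0.0
24.45 [-0.66 -0.76  2.12  0.27  1.33  1.04] [ 0.3  0.3 -0.3] 0.008079959977881133
```

View pics/s12.png

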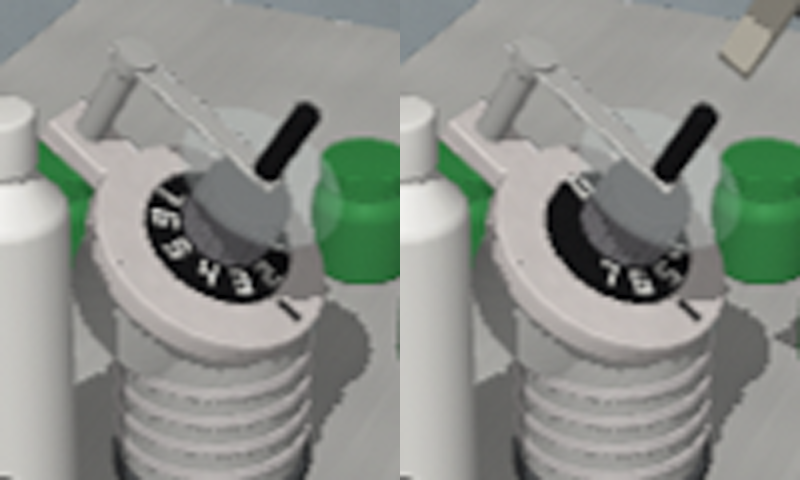

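View pics/t12.png

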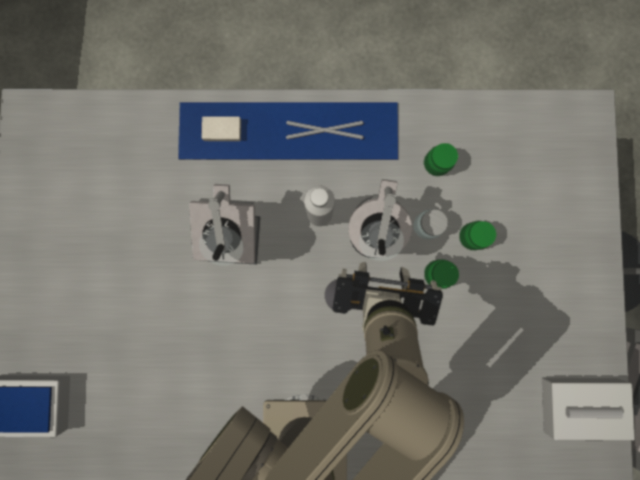

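Everything checks out. The dial shows 5 at the mark, the guard sits where it started over the dial, and the bottle, jar, mask and square unit haven't moved. The top-view mask difference is only the gripper blocking the view; the side view shows no change there.

```bash
python3 -c "
from plant import robot
print(robot.close_job())"
```

```text
the job is handed in; nothing more can be done
None
```

The round vaporiser's dial is now set to 5 with the clear guard swung back over it, and I handed the job in at about 24.5 s of the 72 s allowed.

- **Guard out:** I gripped its handle post and swung the guard to the right, to about 1.6 rad, away from the tall bottle.
- **Dial:** I gripped the drum and turned it counter-clockwise from 2. I stopped at about 4.9 and let it click into 5, so it never went past.
- **Guard back:** I swung it back to about 0 rad, then released it and backed the gripper clear.

**Last checks:**
- **Dial and guard:** After release, the wrist view showed 5 exactly at the black mark. After the guard was back, the side view still showed 5 there, with the guard centred.
- **Surroundings:** The side view showed no change at the bottle or mask, and the top view none at the bottle, jar or square unit.
- **Forces:** Every force reading was under 10 N.

**Disagreements:**
- **Guard position:** It ended 2–3 mm to the left of where I first gripped it. I centred it on the dial axis found when gripping the drum.
- **Mask:** The top-view comparison flagged the mask, but the gripper was blocking the view there.
- **Square unit:** The side-view comparison showed a small brightness difference around it, which I took as noise because the top view showed none.

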